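# Open the extraction gutter and clear putty chips off a conservation bench

## Task

Turn the two brass turn buttons aside, lift the gutter cover out and lay it flat, handle up, on the black rubber mat, and switch on the dust extraction by pushing its knob in and turning it clockwise past the safety bridge to on. Then use the scraper block, not the fingers, to sweep every putty chip off the plate into the gutter with the extraction running, and afterwards stand the scraper upright on the mat beside the cover. Only after that push the knob in and turn it back to off; leave the cover on the mat and the other things on the bench alone.

Things in the scene. Friction and masses are not known exactly. Their poses are not given: they have to be found in the camera images.
- cleaning_box: Fixed dust-cleaning box: raised dark plate, gutter along its near side, turned up to 0.2 rad. Origin under it on the table, mid-width; own x away from the robot, y left. Gutter: own x -154 to -70 mm (the plate's near edge), y -100 to 100, floor 6 mm and wall tops 40 mm above the table; a ledge 6 mm wide at each end, 34 mm above the table, carries the cover.
- plate (a point): Centre of the flat plate's top, 40 mm above the table, 37.5 mm from the cleaning box's origin along own x. The plate measures 215 mm along the box's x and 200 mm along its y. Plywood lips, 8 mm thick, rise 12 mm above it along its left, right and far edges; its near edge is open and drops straight into the gutter. The far 65 mm start free of chips.
- cover: Loose metal gutter cover, 78 (own x) x 194 (own y) x 6 mm, 220 g, at the start lying on the ledges, flush with the plate, locked by the two turn buttons. Origin: centre of its underside; axes as the cleaning box's. On its middle a black handle along own y, 50 long: neck 14 mm thick from 6 to 32 mm above the underside, cap 22 mm wide from 32 to 39 mm.
- button_left (a joint): Brass turn button at the gutter's left end, rad, anticlockwise from above: near 0 it lies across and locks the cover; beyond about 1.3 either way it is aside and clears it (stops at -1.5 and 1.5). Light friction, stays where it is left.
- button_right (a joint): The same brass turn button at the gutter's right end.
- button_left_top (a point): Top centre of the left turn button, on its pivot, 61.5 mm above the table; the button is a bar along this point's x, 56 long, 12 wide, 20 mm high.
- button_right_top (a point): The same point of the right turn button: bar along this point's x, 56 x 12 x 20 mm high.
- knob_grip (a point): Top centre of the extraction knob's black grip bar, on the turning axis, 106 mm above the table when out, on the middle of a fixed grey switch box (120 x 120 x 60 mm) left or right of the cleaning box. The bar runs along this point's x: 50 long, 14 thick, 30 mm high, on a 52 mm disc. Site x points to the steel tooth on the disc's rim. The point turns and sinks with the knob.
- knob_turn (a joint): Knob turn, rad, clockwise from above: 0 to 0.3 off, 1.1 to 1.45 (end stop) on. A fixed steel bridge (29 to 45 mm from the axis, top 77 mm above the table) is the safety stop: from about 0.36 to 0.88 the tooth meets it, so the knob passes there, either way, only when pushed in. It stays where it is left and turns with its bar.
- knob_push (a joint): How far the knob is pushed straight down, m: 0 out, 0.009 fully in. A spring pushes it out, 4 N at 0 and 8.5 N at 0.009. Above about 0.006 the tooth passes beneath the bridge.
- mat: Fixed black rubber mat, 210 (own x) x 240 (own y) x 3 mm, on the table, on the other side of the cleaning box from the knob's switch box; origin under its centre, x away from the robot, y left (within 0.1 rad). The scraper starts on its half at positive own y; the other half has room for the cover with its long side along the mat's x.
- scraper: Loose wooden scraper block, 130 to 210 g: a foot 36 (own x) x 70 (own y) x 30 mm high with a square neck 22 x 22 mm from 30 to 74 mm above its underside, and a head 32 x 32 mm from 74 to 84 mm. Origin: centre of the underside. It starts upright on the mat.
- chip0: Loose chip of dried putty, 24 x 18 x 9 mm, about 12 g, lying on the plate at the start; origin: centre of its underside. May be absent.
- chip1: Loose chip of dried putty, 20 x 20 x 10 mm, about 12 g, lying on the plate at the start; origin: centre of its underside. May be absent.
- chip2: Loose chip of dried putty, 26 x 15 x 9 mm, about 12 g, lying on the plate at the start; origin: centre of its underside. May be absent.
- chip3: Loose chip of dried putty, 22 x 17 x 11 mm, about 12 g, lying on the plate at the start; origin: centre of its underside. May be absent.
- chip4: Loose chip of dried putty, 25 x 20 x 9 mm, about 12 g, lying on the plate at the start; origin: centre of its underside. May be absent.
- chip5: Loose chip of dried putty, 19 x 16 x 10 mm, about 12 g, lying on the plate at the start; origin: centre of its underside. May be absent.
- jar: Jar with a white lid, 60 mm across, 75 mm high; bystander, leave alone; origin near the centre of its underside.
- brush: Brush, 190 mm long, lying; bystander, leave alone; origin near the centre of its underside.
- spatula: Spatula, 190 mm long, lying; bystander, leave alone; origin near the centre of its underside.
- loupe: Black loupe ring, 50 mm across, 30 mm high; bystander, leave alone; origin near the centre of its underside.
- folder_bone: Flat folding stick, 150 x 22 x 5 mm, lying; bystander, leave alone; origin near the centre of its underside.
- water_cup: White cup, 70 mm across, 70 mm high; bystander, leave alone; origin near the centre of its underside.
Mind the look-alikes: they are no part of the job. Leave any blue or orange look-alike of the scraper alone.

How it is judged:
By the outcome, as a careful person would: the job done as asked, in the order asked, and still so for the second after the job is handed in, with the robot touching nothing.
Of chip0, chip1, chip2, chip3, chip4, chip5 only 3 to 6 are there at a start; the rules pass over those that are not, and their reading is None.
At some moment in a run one of scraper may be knocked a few centimetres aside while the robot is not near it.
Once in a run the grip may slacken for a moment while it holds something.
It also fails if it takes over 210 s, if anything falls off the work surface, if the arm or the gripper's body presses on something with over 40 N, if the wrist force passes 120 N, or if a joint passes its speed limit or range.

## Robot

A 7-joint arm with a two-finger parallel gripper is mounted at the origin on the work surface. World frame = base frame: x ahead of the robot, y to its left, z up, the work surface at z = 0. Lengths are in m, angles in degrees, forces in N, time in s.
With the tool pointing down it reaches from about 0.425 to 0.875 m from the base axis. Payload 4.7 kg.
Tool frame: the origin (TCP) lies where the fingers leave the gripper's body, on its centre line; the fingertips stand 73 mm ahead of it and the grasp point (between the pads) lies 54 mm ahead of it; z points along the fingers, y is the direction in which the jaws open and shut (so a half turn about z gives the same grasp; the last joint's range is limited). The gripper opens to 85 mm and grips with 20 to 120 N. Pads are 22 mm wide; open, the fingers measure 114 mm over their backs; the gripper's body (76 mm by 85 mm) begins 54 mm behind the grasp point. The pads swing forward as they close: fully open they stand 13 mm farther back than shut.
Start: joints at [0.808, 18.392, -4.016, 83.108, 1.295, 78.541, -3.26], TCP at [0.65, -0, 0.304] pointing down, gripper open.
Joint ranges: [-163.93, 163.93], [-17.29, 119.83], [-79.2, 71.16], [3.27, 140.29], [-89.18, 269.18], [5.43, 117.66], [-154.24, 154.24]. Speed limits (degrees/s): [147.25, 147.25, 180, 180, 180, 180, 180].

## Interface

Orientations are given as a 3x3 rotation matrix whose columns are the frame's x, y, z axes.
In Python, from plant import r gives the robot as it stands.
- The arm moves only by the tool play_rows, never from a script. Its argument "rows" is text: rows parted by semicolons, each of 5 numbers parted by spaces: the shift along the world's x, y, z in m, then the turn about the world's z in degrees, then the opening, from 0 (shut) to 1 (fully open). In form: tx ty tz turn jaw; .... A call has 1 to 10 rows; each row is the pose to reach, as a shift and turn from the pose commanded when the call began; what a row does not reach only later rows make up. A row lasts 1/12 s, in which the tool goes at most 41.7 mm and 7.16 degrees, less where a joint would pass 70% of its speed; a pose out of reach is approached as far as the arm can. A call with a gripper value outside its range is refused whole. The fingers move at their own pace and stop on an object; "grip_force" is the grip in N (left out, the last holds). Time passes only in rows, so rows that repeat a pose let the fingers close. It gives the time, the measured TCP pose, the force and the opening at its end, in the units of the state.
- r.observe(): the state, without advancing time (a new reading comes with each control period).
- r.grab_frame(name): name is "scene" or "side" or "wrist"; returns (picture, depth): 480x640x3 uint8, blue, green, red; 480x640 float32, m along the optical axis (not along the pixel's ray), 0 where there is no reading.
- r.camera_params(name): a dict with "vertical_fov" (degrees; the focal length in pixels is half the picture's height over the tangent of half this angle, whatever the lens; pixels are square), "cx", "cy" (the principal point, pixels), "T" (4x4, takes a point from camera to world coordinates). Camera axes: x right, y down, z forward; pixel columns grow to the right and rows downward; lengths in m; the calibration is good to about 2 mm. A picture is of the moment at which its call begins: read the wrist's pose just before it. camera_params takes no time and is no camera call; for the wrist camera it gives the pose at the moment of the call.
- r.close_job(): hands the job in, once; it reports no verdict.
The state is a dict: "time": time; "joints": joint angles; "dq": joint speeds; "tau": joint torques, N m; "eef_pos": TCP position; "tool_rot": TCP orientation; "force": force on the tool from outside, world axes, zero at the start; "torque": the same for the moment, N m; "finger_gap": finger opening in m.
Only numpy, scipy, OpenCV 4.12 (cv2) and the standard library are available. Lean on these libraries where they do the work, as an engineer would, in place of code of your own. Each camera call takes 0.05 s, during which the arm holds its last target.

## Working session

There is one attempt and no reset: what is moved stays moved. The work goes in short steps, Python scripts to look and compute and a tool call to move; the robot and the scene stay as the last step left them, time stands still between calls to the robot, and variables do not carry over. Pictures are saved under pics/ and viewed, and the job is handed in when it is done.

Besides the shell and the picture viewer there is one more tool, called after ">>>" by a JSON object that holds its "method" and its "body", one argument or row to a line. play_rows: Moves the arm, as the interface text tells. Its arguments: {"type":"object","properties":{"rows":{"type":"string"},"grip_force":{"type":"number"}},"required":["rows"]}

```bash
ls; mkdir -p pics; cat > h.py <<'E'
import numpy as np, cv2
from plant import r
def grab(n,save=None):
    P=r.camera_params(n); im,d=r.grab_frame(n)
    f=240/np.tan(np.radians(P['vertical_fov'])/2)
    if save: cv2.imwrite('pics/'+save+'.png',im)
    np.savez(''+n+'.npz',im=im,d=d,f=f,cx=P['cx'],cy=P['cy'],T=P['T'])
    return im,cloud(d,f,P['cx'],P['cy'],np.array(P['T']))
def cloud(d,f,cx,cy,T):
    v,u=np.mgrid[:480,:640]
    p=np.stack([(u-cx)/f*d,(v-cy)/f*d,d],-1)
    w=p@T[:3,:3].T+T[:3,3]; w[d<=0]=np.nan
    return w
def load(n):
    z=np.load(''+n+'.npz'); return z['im'],cloud(z['d'],z['f'],z['cx'],z['cy'],z['T'])
E
python3 - <<'E'
from h import *
for n in ('scene','side','wrist'):
    im,w=grab(n,n+'0'); P=r.camera_params(n); print(n,P['vertical_fov'],np.round(P['T'],3).tolist())
s=r.observe(); print(s)
E
```

```text
pics
scene 44.481933871620434 [[-0.142, 0.775, -0.616, 1.336], [0.99, 0.114, -0.085, 0.201], [0.004, -0.622, -0.783, 1.108], [0.0, 0.0, 0.0, 1.0]]
side 50.39089353936555 [[0.998, -0.052, 0.035, 0.496], [-0.061, -0.66, 0.749, -0.846], [-0.015, -0.749, -0.662, 0.944], [0.0, 0.0, 0.0, 1.0]]
wrist 64.02395898594021 [[1.0, -0.001, -0.002, 0.651], [-0.001, -0.945, -0.328, 0.083], [-0.001, 0.328, -0.945, 0.373], [0.0, 0.0, 0.0, 1.0]]
{'time': 0.15, 'joints': array([ 0.80729687, 18.42972838, -4.0165501 , 83.15673573,  1.29289765,
       78.54087572, -3.26128899]), 'dq': array([ 0.05714389, -0.17039423,  0.01725522, -0.26620276,  0.03240594,
       -0.08866393,  0.02180004]), 'tau': array([ 4.86840745e-04, -4.94090402e+01, -3.82246608e-01, -3.14684451e+01,
        1.31496685e-02,  8.20941757e-03, -6.77807677e-07]), 'eef_pos': array([ 6.49714569e-01, -1.24356797e-05,  3.03088481e-01]), 'tool_rot': array([[-2.28673112e-05,  9.99998970e-01, -1.43533875e-03],
       [ 9.99999999e-01,  2.28028348e-05, -4.49370688e-05],
       [-4.49042927e-05, -1.43533978e-03, -9.99998969e-01]]), 'force': array([ 0.16287827, -0.25011463,  0.41523543]), 'torque': array([ 0.02119317, -0.0139551 ,  0.04562162]), 'finger_gap': 0.08549577344417958}
```

View pics/scene0.png

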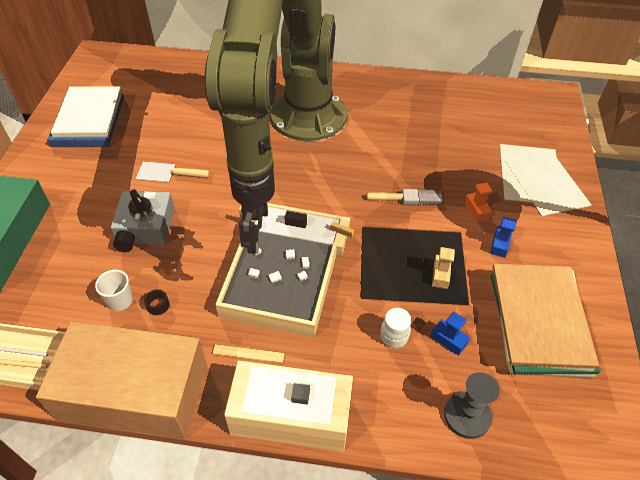

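View pics/side0.png

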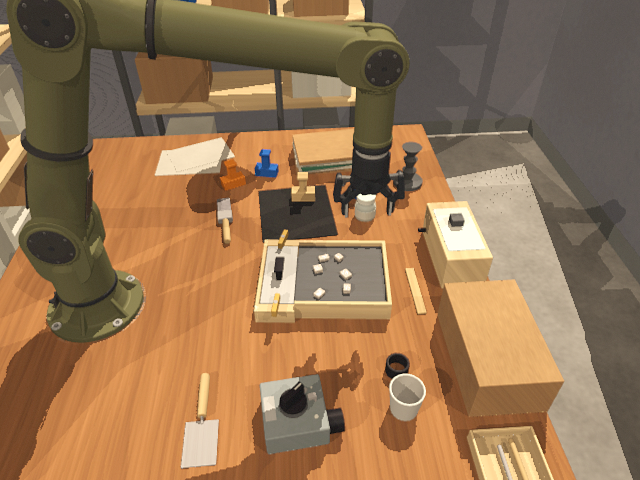

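View pics/wrist0.png

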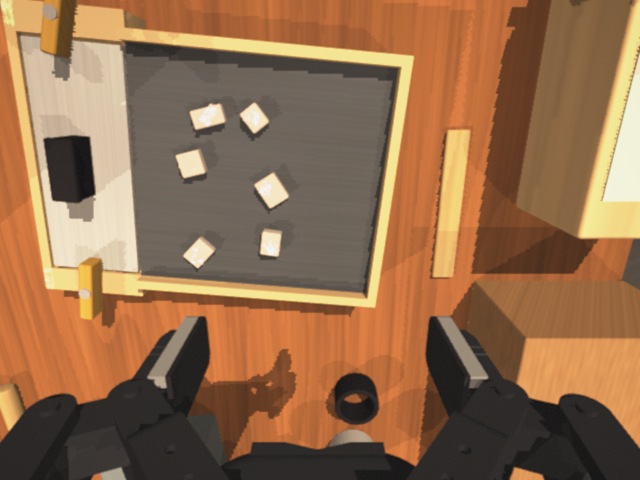

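```bash
cat >> h.py <<'E'
def ortho(names,x0,x1,y0,y1,s,zmax=0.13,zmin=-0.02):
    # image: up = +x, left = +y ; s m/px
    H=int((x1-x0)/s);W=int((y1-y0)/s)
    out=np.zeros((H,W,3),np.uint8);Z=np.full((H,W),-1.)
    for n in names:
        im,w=load(n); p=w.reshape(-1,3);c=im.reshape(-1,3)
        k=np.isfinite(p).all(1)&(p[:,2]<zmax)&(p[:,2]>zmin);p=p[k];c=c[k]
        o=np.argsort(p[:,2]);p=p[o];c=c[o]
        i=np.round((x1-p[:,0])/s).astype(int);j=np.round((y1-p[:,1])/s).astype(int)
        k=(i>=0)&(i<H)&(j>=0)&(j<W);i,j,p,c=i[k],j[k],p[k],c[k]
        k=p[:,2]>Z[i,j]-0.003
        out[i[k],j[k]]=c[k];Z[i[k],j[k]]=p[k,2]
    return out,Z
E
python3 - <<'E'
from h import *
o,Z=ortho(['scene','side','wrist'],0.3,0.95,-0.4,0.4,0.0015)
o=cv2.resize(o,None,fx=1.4,fy=1.35)[:600,:800]
cv2.imwrite('pics/ortho0.png',o)
# plate plane check
for n in ('scene','side','wrist'):
    im,w=load(n)
    z=w[...,2]; 
    k=(abs(z-0.04)<0.006)&(im.max(-1)<115)&(w[...,0]>0.4)&(w[...,0]<0.85)&(abs(w[...,1])<0.25)
    p=w[k]; print(n,k.sum(),np.median(p,0), np.percentile(p,[1,99],axis=0).round(3).tolist())
    k=np.isfinite(z)&(abs(z)<.01); print('table z',np.median(z[k]))
E
```

```text
scene 1430 [0.5984039  0.05188384 0.04123051] [[0.453, -0.081, 0.036], [0.702, 0.128, 0.046]]
table z 0.0015264723289367677
side 342 [0.60000509 0.07174491 0.0404197 ] [[0.441, -0.066, 0.035], [0.844, 0.181, 0.045]]
table z 0.00036516026914734656
wrist 52322 [0.60274215 0.03880408 0.03953475] [[0.486, -0.08, 0.038], [0.711, 0.126, 0.042]]
table z -0.0005324935286391552
```

View pics/ortho0.png

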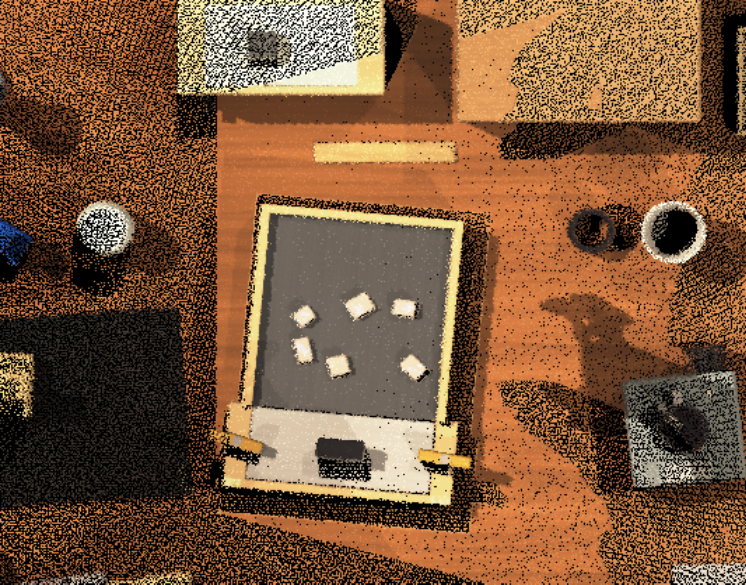

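```bash
python3 - <<'E'
from h import *
im,w=load('wrist')
z=w[...,2]
# plate: dark
k=((abs(z-0.0397)<0.0035)&(im.max(-1)<135)&(im.std(-1)<12)&(w[...,0]>0.47)&(w[...,0]<0.74)).astype(np.uint8)
n,l,st,_=cv2.connectedComponentsWithStats(k); i=1+np.argmax(st[1:,4]); m=l==i
p=w[m][:,:2].astype(np.float32)
R=cv2.minAreaRect(p*1000); print('plate',R, cv2.boxPoints(R).round(1).tolist())
# robust: use edges via hull
# raised lips z~52
for n in ('wrist','side','scene'):
    im,w=load(n); z=w[...,2]
    k=(abs(z-0.052)<0.004)&(w[...,0]>0.4)&(w[...,0]<0.8)&(w[...,1]>-.13)&(w[...,1]<0.18)
    p=w[k][:,:2].astype(np.float32); R=cv2.minAreaRect(p*1000);print(n,'lips',len(p),R)
    # brass buttons: z .05-.07, orange-ish
    for y0,y1 in ((-.15,-.02),(.1,.2)):
        k=(z>0.056)&(z<0.067)&(w[...,0]>0.42)&(w[...,0]<0.52)&(w[...,1]>y0)&(w[...,1]<y1)
        p=w[k]; 
        if len(p)<15: continue
        R=cv2.minAreaRect((p[:,:2]*1000).astype(np.float32)); print(n,'button',len(p),R,np.median(p[:,2]))
    k=(z>0.066)&(z<0.085)&(w[...,0]>0.40)&(w[...,0]<0.52)&(abs(w[...,1]-0.03)<.05)
    p=w[k]
    if len(p)>20: print(n,'handle',len(p),cv2.minAreaRect((p[:,:2]*1000).astype(np.float32)),np.median(p[:,2]))
    # scraper
    hsv=cv2.cvtColor(im,cv2.COLOR_BGR2HSV)
    for lo,hi in ((.07,.095),(.02,.04)):
        k=(z>lo)&(z<hi)&(w[...,0]>0.42)&(w[...,0]<0.62)&(w[...,1]>.3)&(w[...,1]<.45)
        p=w[k]
        if len(p)>20: print(n,'scraper',lo,len(p),cv2.minAreaRect((p[:,:2]*1000).astype(np.float32)),np.median(p[:,2]))
    # mat
    k=(abs(z-0.003)<0.006)&(im.max(-1)<60)&(w[...,0]>0.35)&(w[...,0]<0.66)&(w[...,1]>.15)&(w[...,1]<.5)
    n_,l,st,_=cv2.connectedComponentsWithStats(k.astype(np.uint8)); 
    if n_>1:
        i=1+np.argmax(st[1:,4]);p=w[l==i];print(n,'mat',len(p),cv2.minAreaRect((p[:,:2]*1000).astype(np.float32)),np.median(p[:,2]))
    # knob
    k=(z>0.056)&(z<0.065)&(w[...,0]>0.38)&(w[...,0]<0.58)&(w[...,1]<-.24)&(w[...,1]>-.44)
    p=w[k]
    if len(p)>20: print(n,'box',len(p),cv2.minAreaRect((p[:,:2]*1000).astype(np.float32)))
    k=(z>0.095)&(z<0.115)&(w[...,0]>0.38)&(w[...,0]<0.58)&(w[...,1]<-.24)&(w[...,1]>-.44)
    p=w[k]
    if len(p)>20: print(n,'knob',len(p),cv2.minAreaRect((p[:,:2]*1000).astype(np.float32)),np.median(p[:,2]))
E
```

```text
plate ((597.3997802734375, 22.388168334960938), (199.50439453125, 218.25515747070312), 84.745361328125) [[479.6000061035156, -67.0], [696.9000244140625, -86.9000015258789], [715.2000122070312, 111.69999694824219], [497.8999938964844, 131.6999969482422]]
wrist lips 12042 ((578.3577270507812, 15.969032287597656), (262.0076904296875, 272.25482177734375), 85.02059173583984)
wrist button 855 ((440.7608947753906, -76.02915954589844), (57.26322937011719, 12.582608222961426), 79.2874984741211) 0.06064385818806872
wrist button 1114 ((458.1734313964844, 138.6039276123047), (38.896087646484375, 13.033965110778809), 70.85946655273438) 0.06089703850263056
wrist handle 1984 ((450.54486083984375, 35.37140655517578), (50.27457046508789, 23.72532081604004), 85.42540740966797) 0.07229350693704514
wrist box 230 ((424.23638916015625, -298.1469421386719), (28.132375717163086, 18.79079246520996), 7.212644577026367)
side lips 1211 ((577.6807861328125, 21.866867065429688), (270.0073547363281, 275.78546142578125), 85.57070922851562)
side button 110 ((461.1045227050781, -78.58090209960938), (53.84243011474609
[... 1354 characters left out ...]
97) 0.07359911270898445
scene scraper 0.07 207 ((521.0687255859375, 385.60870361328125), (31.69080352783203, 34.82794189453125), 84.32553100585938) 0.08735452340107885
scene scraper 0.02 298 ((521.68115234375, 385.3872375488281), (36.07475662231445, 74.55107116699219), 86.79896545410156) 0.03378718721358542
scene mat 6301 ((497.4482421875, 321.31597900390625), (212.41217041015625, 239.08766174316406), 4.117366313934326) 0.004329899879054633
scene box 1428 ((480.0594482421875, -330.5592346191406), (140.06422424316406, 121.98419952392578), 5.952085971832275)
scene knob 128 ((472.8485412597656, -331.68927001953125), (57.946075439453125, 15.098840713500977), 45.17311096191406) 0.1057725049039826
```

Things it could be mistaken for, by pixel:
- **Scraper:** candidates in the scene picture are the natural-wood block on the mat (444,266), orange (481,200), blue (503,237) and blue (452,333). I choose the wooden one on the mat.
- **Knob:** the grey box with the black bar at scene (142,210), not the black cube on the white paper (300,393) or the dark stand (470,405).

The box is yawed about -5.2°, six chips are present and the right button is at about (0.441,-0.076). Next is a close crop, then the move above the right button.

```bash
python3 - <<'E'
from h import *
a=cv2.imread('pics/scene0.png')[230:310,350:480]; b=cv2.imread('pics/side0.png')[360:460,240:360]
cv2.imwrite('pics/crop0.png',np.hstack([cv2.resize(a,(400,300),interpolation=2),cv2.resize(b,(360,300),interpolation=2)]))
E
```

```text
(no output)
```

View pics/crop0.png

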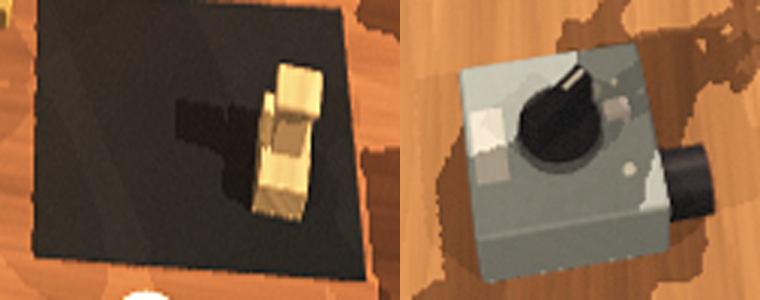

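>>> {"method": "play_rows", "body": {
  "rows": "-0.03 -0.01 -0.01 -3 0.4; -0.06 -0.02 -0.02 -6 0.4; -0.1 -0.035 -0.03 -9 0.4; -0.14 -0.05 -0.045 -11 0.4; -0.18 -0.065 -0.06 -11 0.4; -0.209 -0.076 -0.08 -11 0.4; -0.209 -0.076 -0.08 -11 0.4; -0.209 -0.076 -0.08 -11 0.4"
}}

```text
time: 0.82
eef_pos: [0.4375, -0.0769, 0.2219]
tool_rot: [[0.193, 0.981, -0.004], [0.981, -0.193, 0.0], [-0.0, -0.004, -1.0]]
force: [-0.3, 0.3, 0.5]
finger_gap: 0.0342
```

```bash
cat >> h.py <<'E'
def rect(w,k):
    p=w[k]; p=p[np.isfinite(p).all(1)]
    if len(p)<20: return None
    R=cv2.minAreaRect((p[:,:2]*1000).astype(np.float32)); return len(p),np.round(R[0],1),np.round(R[1],1),round(R[2],1),round(float(np.median(p[:,2])),4)
def reg(w,x0,x1,y0,y1,z0,z1):
    return (w[...,0]>x0)&(w[...,0]<x1)&(w[...,1]>y0)&(w[...,1]<y1)&(w[...,2]>z0)&(w[...,2]<z1)
E
python3 - <<'E'
from h import *
im,w=grab('wrist','wrist1')
print('btnR',rect(w,reg(w,.4,.49,-.12,-.035,.0575,.065)))
print('btnL',rect(w,reg(w,.42,.5,.105,.19,.0575,.065)))
print('handle',rect(w,reg(w,.40,.5,-.01,.08,.068,.08)))
print(r.observe()['joints'])
E
```

```text
btnR (1528, array([440.4, -76.2]), array([55.7, 12. ]), 79.9, 0.0609)
btnL None
handle (4196, array([450.1,  33.9]), array([47.7, 22.1]), 84.9, 0.0725)
[ 6.51015654e+00 -2.93128883e+00 -8.48147924e-02  1.16566819e+02
 -1.45890902e-02  6.63780068e+01 -4.63199035e+00]
```

View pics/wrist1.png

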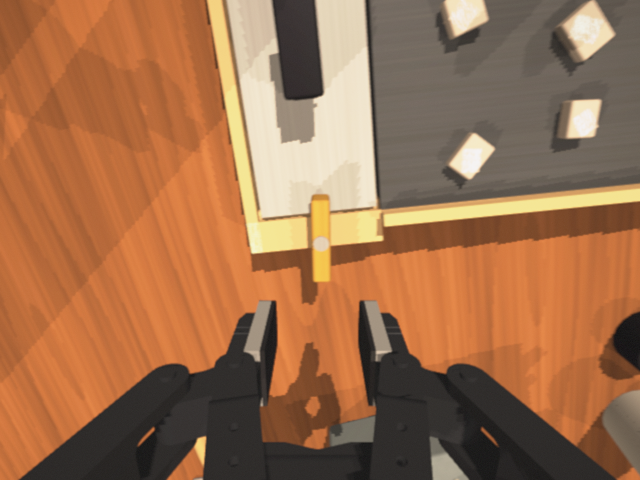

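>>> {"method": "play_rows", "body": {
  "rows": "0 0 -0.03 1 0.4; 0 0 -0.06 1 0.4; 0 0 -0.075 1 0.4; 0 0 -0.075 1 0.4; 0 0 -0.075 1 0.4; 0 0 -0.075 1 0.4"
}}

```text
time: 1.37
eef_pos: [0.4431, -0.0758, 0.1506]
tool_rot: [[0.173, 0.985, 0.003], [0.985, -0.173, -0.0], [0.0, 0.003, -1.0]]
force: [1.2, -0.7, 0.4]
finger_gap: 0.0342
```

>>> {"method": "play_rows", "body": {
  "rows": "-0.002 0 -0.02 0 0.4; -0.002 0 -0.029 0 0.4; -0.002 0 -0.029 0 0.4; -0.002 0 -0.029 0 0; -0.002 0 -0.029 0 0; -0.002 0 -0.029 0 0; -0.002 0 -0.029 0 0; -0.002 0 -0.029 0 0",
  "grip_force": 20
}}

```text
time: 2.03
eef_pos: [0.4388, -0.0759, 0.1209]
tool_rot: [[0.174, 0.985, -0.001], [0.985, -0.174, 0.0], [0.0, -0.001, -1.0]]
force: [-4.5, 1.1, 5.7]
finger_gap: 0.0111
```

>>> {"method": "play_rows", "body": {
  "rows": "0 0 0 5 0; 0 0 0 10 0; 0 0 0 15 0; 0 0 0 20 0; 0 0 0 25 0; 0 0 0 30 0; 0 0 0 35 0; 0 0 0 40 0; 0 0 0 45 0"
}}

```text
time: 2.78
eef_pos: [0.4393, -0.0758, 0.121]
tool_rot: [[-0.577, 0.817, 0.001], [0.817, 0.577, 0.0], [-0.0, 0.001, -1.0]]
force: [-2.2, 1.6, 3.1]
finger_gap: 0.0115
```

>>> {"method": "play_rows", "body": {
  "rows": "0 0 0 5 0; 0 0 0 10 0; 0 0 0 15 0; 0 0 0 20 0; 0 0 0 25 0; 0 0 0 30 0; 0 0 0 35 0; 0 0 0 41 0; 0 0 0 41 0; 0 0 0 41 0"
}}

```text
time: 3.62
eef_pos: [0.4395, -0.0754, 0.1209]
tool_rot: [[-0.97, 0.244, 0.001], [0.244, 0.97, 0.001], [-0.001, 0.001, -1.0]]
force: [-3.1, 2.3, 5.4]
finger_gap: 0.0111
```

>>> {"method": "play_rows", "body": {
  "rows": "0 0 0 0 0.3; 0 0 0 0 0.35; 0 0 0 0 0.35; 0 0 0.04 0 0.35; 0 0 0.08 0 0.4; 0 0.035 0.1 -7 0.4; 0.005 0.07 0.1 -14 0.4; 0.01 0.11 0.1 -21 0.4; 0.015 0.15 0.1 -28 0.4; 0.021 0.18 0.1 -35 0.4"
}}

```text
time: 4.45
eef_pos: [0.4587, 0.0955, 0.2203]
tool_rot: [[-0.701, 0.713, 0.001], [0.713, 0.701, -0.0], [-0.001, 0.001, -1.0]]
force: [1.9, 0.0, 0.6]
finger_gap: 0.0346
```

>>> {"method": "play_rows", "body": {
  "rows": "0 0.02 0 -7 0.4; 0 0.044 0 -14 0.4; 0 0.044 0 -21 0.4; 0 0.044 0 -28 0.4; 0 0.044 0 -35 0.4; 0 0.044 0 -42 0.4; 0 0.044 0 -49 0.4; 0 0.044 0 -56 0.4; 0 0.044 0 -60 0.4; 0 0.044 0 -60 0.4"
}}

```text
time: 5.28
eef_pos: [0.4588, 0.1379, 0.2198]
tool_rot: [[0.263, 0.965, 0.0], [0.965, -0.263, -0.0], [-0.0, 0.0, -1.0]]
force: [0.5, -0.1, 0.2]
finger_gap: 0.0338
```

```bash
python3 - <<'E'
from h import *
im,w=grab('wrist','wrist2')
print('btnL',rect(w,reg(w,.42,.5,.105,.19,.0575,.065)))
print('handle',rect(w,reg(w,.40,.5,-.01,.08,.068,.08)))
im,w=grab('scene','scene2');grab('side','side2')
print(r.observe()['joints'],r.observe()['eef_pos'])
E
```

```text
btnL (1605, array([460.2, 147. ]), array([55.6, 12. ]), 71.6, 0.0609)
handle (1933, array([450.1,  35.6]), array([51.3, 22.1]), 84.8, 0.0722)
[ -3.09807621   1.86680523 -17.06490387 112.34357189   0.614525
  65.88149106 -35.37465589] [0.45872031 0.13811649 0.21988775]
```

View pics/wrist2.png

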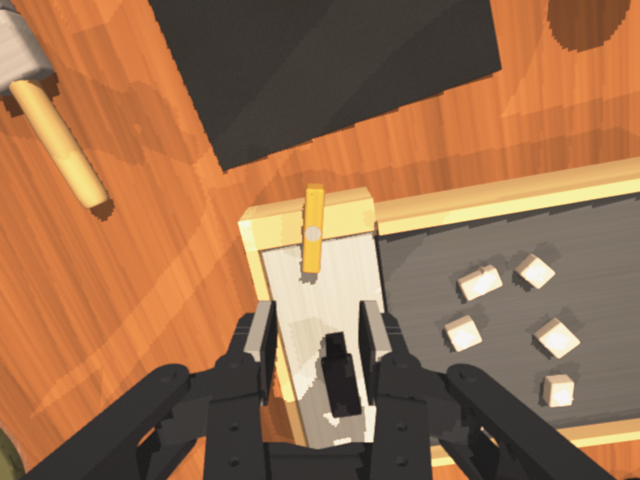

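>>> {"method": "play_rows", "body": {
  "rows": "0 0.005 -0.02 -3 0.4; 0.001 0.009 -0.05 -3 0.4; 0.001 0.009 -0.08 -3 0.4; 0.001 0.009 -0.098 -3 0.4; 0.001 0.009 -0.098 -3 0.4; 0.001 0.009 -0.098 -3 0.4; 0.001 0.009 -0.098 -3 0; 0.001 0.009 -0.098 -3 0; 0.001 0.009 -0.098 -3 0; 0.001 0.009 -0.098 -3 0"
}}

```text
time: 6.27
eef_pos: [0.4588, 0.1483, 0.1235]
tool_rot: [[0.309, 0.951, -0.001], [0.951, -0.309, 0.001], [0.0, -0.002, -1.0]]
force: [-5.9, 2.2, 5.2]
finger_gap: 0.0113
```

>>> {"method": "play_rows", "body": {
  "rows": "0 0 0 -5 0; 0 0 0 -10 0; 0 0 0 -15 0; 0 0 0 -20 0; 0 0 0 -25 0; 0 0 0 -30 0; 0 0 0 -35 0; 0 0 0 -40 0"
}}

```text
time: 6.93
eef_pos: [0.4589, 0.1482, 0.1236]
tool_rot: [[0.85, 0.526, -0.001], [0.526, -0.85, 0.001], [-0.001, -0.001, -1.0]]
force: [-6.4, 2.0, 4.7]
finger_gap: 0.0111
```

>>> {"method": "play_rows", "body": {
  "rows": "0 0 0 -5 0; 0 0 0 -10 0; 0 0 0 -15 0; 0 0 0 -20 0; 0 0 0 -25 0; 0 0 0 -28 0; 0 0 0 -28 0; 0 0 0 -28 0"
}}

```text
time: 7.6
eef_pos: [0.459, 0.1481, 0.1236]
tool_rot: [[0.998, 0.069, -0.001], [0.069, -0.998, 0.001], [-0.001, -0.001, -1.0]]
force: [-6.3, 1.1, 4.2]
finger_gap: 0.0114
```

>>> {"method": "play_rows", "body": {
  "rows": "0 0 0 0 0.3; 0 0 0 0 0.35; 0 0 0 0 0.35; 0 0 0.04 0 0.35; 0 0 0.08 7 0.4; 0 -0.03 0.1 14 0.4; 0 -0.06 0.1 21 0.4; -0.005 -0.08 0.1 28 0.4; -0.009 -0.09 0.1 35 0.4; -0.009 -0.1 0.1 42 0.4"
}}

```text
time: 8.43
eef_pos: [0.4504, 0.0456, 0.2226]
tool_rot: [[0.692, 0.721, 0.001], [0.721, -0.692, -0.0], [0.001, 0.001, -1.0]]
force: [-0.5, 0.7, -0.4]
finger_gap: 0.0339
```

>>> {"method": "play_rows", "body": {
  "rows": "0 -0.005 0 7 0.4; 0 -0.01 0 14 0.4; 0 -0.01 0 21 0.4; 0 -0.01 0 28 0.4; 0 -0.01 0 35 0.4; 0 -0.01 0 39 0.4; 0 -0.01 0 39 0.4; 0 -0.01 0 39 0.4"
}}

```text
time: 9.1
eef_pos: [0.4509, 0.0371, 0.2223]
tool_rot: [[0.09, 0.996, 0.001], [0.996, -0.09, -0.0], [-0.0, 0.001, -1.0]]
force: [0.3, -0.9, -1.0]
finger_gap: 0.034
```

```bash
python3 - <<'E'
from h import *
im,w=grab('wrist','wrist3')
print('btnL',rect(w,reg(w,.40,.52,.105,.19,.0575,.065)))
print('btnR',rect(w,reg(w,.40,.5,-.12,-.035,.0575,.065)))
print('handle',rect(w,reg(w,.40,.5,-.01,.08,.068,.08)))
im,w=grab('scene','scene3');im,w=grab('side','side3')
print('btnR',rect(w,reg(w,.40,.5,-.12,-.035,.0565,.065)))
print(r.observe()['eef_pos'])
E
```

```text
btnL (2445, array([460.2, 146.6]), array([56.1, 12.2]), 3.9, 0.061)
btnR (1136, array([440.4, -75.9]), array([12.9, 56. ]), 75.5, 0.0607)
handle (2713, array([450.1,  35.4]), array([50. , 21.8]), 85.4, 0.0724)
btnR (121, array([451.8, -76.2]), array([16.3, 79.5]), 83.7, 0.061)
[0.45073051 0.03718193 0.22209816]
```

View pics/side3.png

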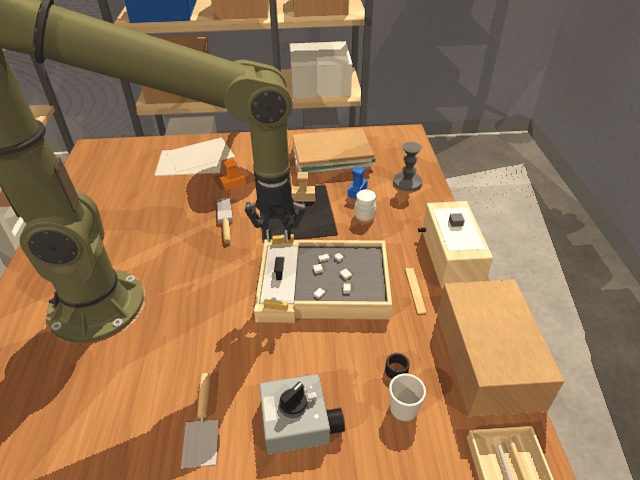

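>>> {"method": "play_rows", "body": {
  "rows": "0 -0.001 -0.03 0 0.4; 0 -0.001 -0.06 0 0.4; 0 -0.001 -0.09 0 0.4; 0 -0.001 -0.101 0 0.4; 0 -0.001 -0.101 0 0.4; 0 -0.001 -0.101 0 0.4; 0 -0.001 -0.101 0 0; 0 -0.001 -0.101 0 0; 0 -0.001 -0.101 0 0; 0 -0.001 -0.101 0 0",
  "grip_force": 60
}}

```text
time: 10.08
eef_pos: [0.4515, 0.0364, 0.1228]
tool_rot: [[0.088, 0.996, 0.002], [0.996, -0.088, 0.0], [0.0, 0.002, -1.0]]
force: [-2.7, 0.8, 6.9]
finger_gap: 0.0208
```

>>> {"method": "play_rows", "body": {
  "rows": "0 0 0.005 0 0; 0 0 0.01 0 0; 0 0 0.02 0 0; 0 0 0.03 0 0; 0 0 0.04 0 0; 0 0 0.05 0 0; 0 0 0.05 0 0"
}}

```text
time: 10.67
eef_pos: [0.4522, 0.0364, 0.1737]
tool_rot: [[0.088, 0.996, 0.005], [0.996, -0.088, 0.0], [0.001, 0.005, -1.0]]
force: [0.2, -0.6, -2.0]
finger_gap: 0.0207
```

```bash
python3 - <<'E'
from h import *
im,w=grab('side','side4')
cv2.imwrite('pics/side4c.png',cv2.resize(im[160:340,200:440],(800,600)))
E
```

```text
(no output)
```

View pics/side4c.png

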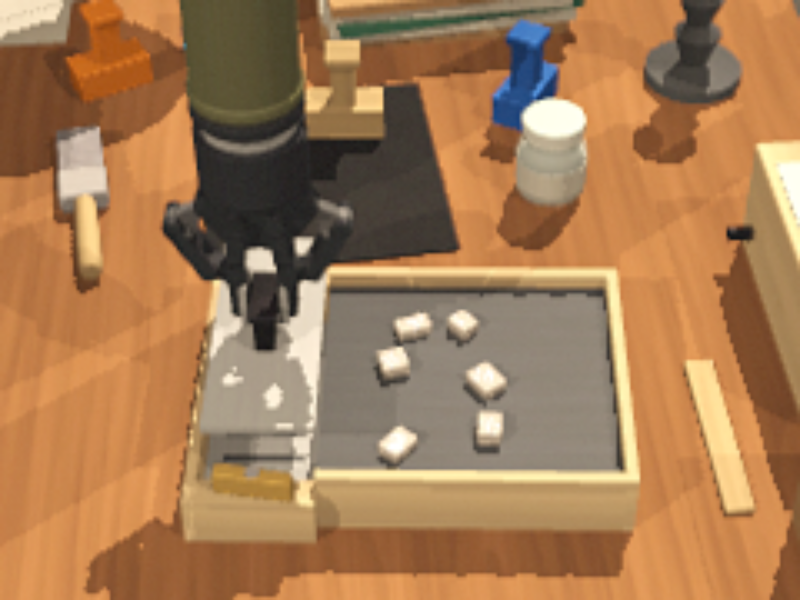

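>>> {"method": "play_rows", "body": {
  "rows": "0 0 0.025 0 0; 0 0.02 0.03 -6 0; 0.005 0.04 0.03 -12 0; 0.01 0.065 0.03 -18 0; 0.015 0.09 0.03 -24 0; 0.02 0.115 0.03 -30 0; 0.025 0.14 0.03 -36 0; 0.03 0.165 0.03 -42 0; 0.04 0.19 0.03 -48 0; 0.045 0.21 0.03 -54 0"
}}

```text
time: 11.55
eef_pos: [0.4958, 0.2482, 0.2003]
tool_rot: [[0.86, 0.511, -0.001], [0.511, -0.86, 0.0], [-0.0, -0.001, -1.0]]
force: [-0.0, 0.9, -2.2]
finger_gap: 0.0207
```

>>> {"method": "play_rows", "body": {
  "rows": "0.0045 0.01 0 -6 0; 0.0045 0.015 0 -12 0; 0.0045 0.015 0 -18 0; 0.0045 0.015 0 -24 0; 0.0045 0.015 0 -27 0; 0.0045 0.015 0 -27 0; 0.0045 0.015 0 -27 0"
}}

```text
time: 12.13
eef_pos: [0.4999, 0.2611, 0.2003]
tool_rot: [[0.998, 0.071, -0.001], [0.071, -0.998, -0.0], [-0.001, 0.0, -1.0]]
force: [-0.1, 1.0, -2.1]
finger_gap: 0.0208
```

```bash
python3 - <<'E'
from h import *
im,w=grab('wrist','wrist5')
im,w=grab('scene','scene5');
print('scr',rect(w,reg(w,.42,.62,.33,.47,.08,.095)),rect(w,reg(w,.42,.62,.33,.47,.02,.04)))
k=reg(w,.35,.66,.15,.5,-.005,.01)&(im.max(-1)<60); print('mat',rect(w,k))
print(r.observe()['eef_pos'],r.observe()['joints'])
E
```

```text
scr (192, array([521. , 385.6]), array([32. , 33.6]), 84.8, 0.0874) (302, array([522.1, 385.1]), array([36.1, 75. ]), 87.2, 0.0334)
mat (4924, array([520.9, 328.6]), array([261.4, 250. ]), 4.8, 0.0044)
[0.49998782 0.26113486 0.2006249 ] [ -20.71859899   12.72497931  -10.78180498  102.58641591    2.58916109
   64.96978509 -118.3174667 ]
```

View pics/scene5.png

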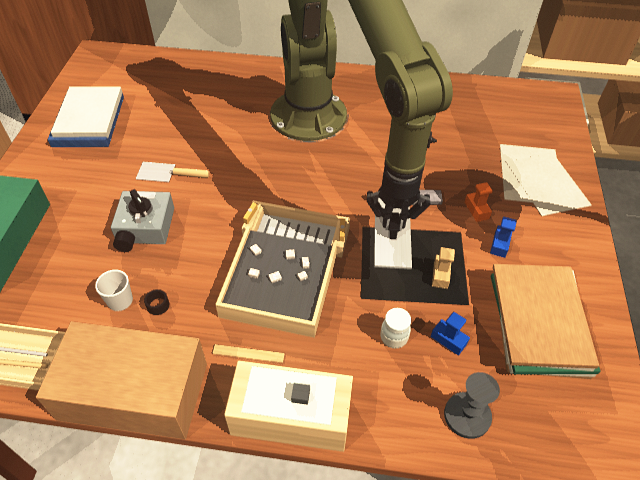

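>>> {"method": "play_rows", "body": {
  "rows": "0.001 0 -0.03 0 0; 0.001 0 -0.06 0 0; 0.001 0 -0.085 0 0; 0.001 0 -0.097 0 0; 0.001 0 -0.102 0 0; 0.001 0 -0.105 0 0; 0.001 0 -0.107 0 0; 0.001 0 -0.107 0 0"
}}

```text
time: 12.9
eef_pos: [0.5019, 0.2617, 0.0951]
tool_rot: [[0.998, 0.069, 0.002], [0.069, -0.998, 0.001], [0.002, -0.001, -1.0]]
force: [-0.5, 0.4, -1.7]
finger_gap: 0.0206
```

>>> {"method": "play_rows", "body": {
  "rows": "0 0 -0.001 0 0; 0 0 -0.002 0 0; 0 0 -0.0025 0 0; 0 0 -0.0025 0 0; 0 0 -0.0025 0 0"
}}

```text
time: 13.32
eef_pos: [0.5014, 0.2614, 0.0919]
tool_rot: [[0.998, 0.069, 0.0], [0.069, -0.998, 0.0], [0.0, -0.0, -1.0]]
force: [-0.0, 0.4, -1.2]
finger_gap: 0.0207
```

>>> {"method": "play_rows", "body": {
  "rows": "0 0 -0.001 0 0; 0 0 -0.002 0 0; 0 0 -0.002 0 0; 0 0 -0.002 0 0.2; 0 0 -0.002 0 0.4; 0 0 -0.002 0 0.4; 0 0 -0.002 0 0.4; 0 0 0.03 0 0.4; 0 0 0.06 0 0.4; 0 0 0.1 0 0.4"
}}

```text
time: 14.15
eef_pos: [0.4998, 0.2604, 0.1901]
tool_rot: [[0.998, 0.069, -0.005], [0.069, -0.998, -0.002], [-0.005, 0.002, -1.0]]
force: [0.5, 0.2, -0.4]
finger_gap: 0.0336
```

```bash
python3 - <<'E'
from h import *
im,w=grab('wrist','wrist6')
print('cover handle',rect(w,reg(w,.40,.6,.2,.32,.036,.05)))
print('cover',rect(w,reg(w,.36,.64,.18,.34,.0065,.014)&(im.min(-1)>120)))
im,w=grab('side','side6')
print('knob',rect(w,reg(w,.38,.58,-.44,-.24,.099,.115)))
cv2.imwrite('pics/knob6.png',cv2.resize(im[360:460,240:360],(720,600),interpolation=2))
E
```

```text
cover handle (2779, array([503.3, 260. ]), array([49.9, 22. ]), 3.8, 0.0414)
cover (26744, array([502.4, 260. ]), array([194.2,  78.3]), 3.9, 0.0086)
knob (221, array([ 473.2, -332.6]), array([52.3, 15.6]), 43.9, 0.1055)
```

View pics/wrist6.png

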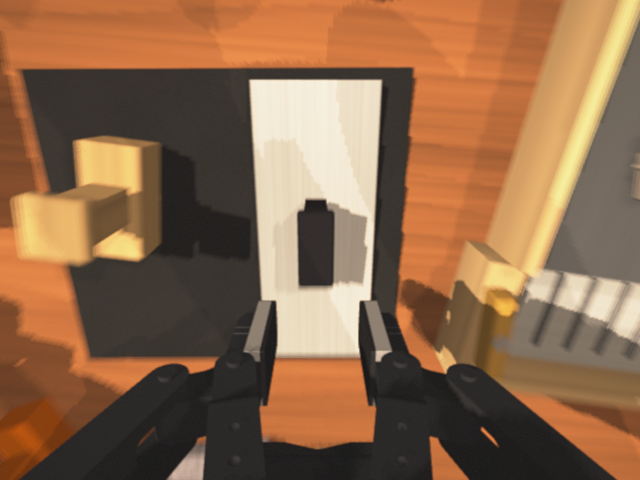

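>>> {"method": "play_rows", "body": {
  "rows": "0 0 0.03 0 0.4; 0 -0.03 0.06 4 0.4; 0 -0.065 0.07 8 0.4; 0 -0.1 0.07 12 0.4; 0 -0.14 0.07 16 0.4; 0 -0.18 0.07 20 0.4; 0 -0.22 0.07 24 0.4; 0 -0.26 0.07 28 0.4; 0 -0.3 0.07 32 0.4; 0 -0.34 0.07 36 0.4"
}}

```text
time: 15.08
eef_pos: [0.5007, -0.0807, 0.2612]
tool_rot: [[0.764, 0.645, 0.0], [0.645, -0.764, -0.0], [-0.0, 0.0, -1.0]]
force: [1.0, -0.7, -0.7]
finger_gap: 0.0342
```

>>> {"method": "play_rows", "body": {
  "rows": "0 -0.04 0 4 0.4; 0 -0.08 0 4 0.4; -0.01 -0.12 0 4 0.4; -0.015 -0.16 0 4 0.4; -0.02 -0.2 0 4 0.4; -0.027 -0.24 0 4 0.4; -0.027 -0.25 0 4 0.4; -0.027 -0.25 0 4 0.4; -0.027 -0.25 0 4 0.4"
}}

```text
time: 15.83
eef_pos: [0.474, -0.3288, 0.2608]
tool_rot: [[0.721, 0.693, -0.001], [0.693, -0.721, 0.001], [-0.0, -0.001, -1.0]]
force: [0.2, 1.2, -0.9]
finger_gap: 0.034
```

```bash
python3 - <<'E'
from h import *
print(r.observe()['eef_pos'],r.observe()['joints'],r.observe()['tool_rot'][:,1])
im,w=grab('wrist','wrist7')
print('knob',rect(w,reg(w,.38,.58,-.44,-.24,.099,.115)))
print('box',rect(w,reg(w,.38,.58,-.44,-.24,.056,.064)))
E
```

```text
[ 0.47400743 -0.32879959  0.26079534] [ 17.85282551  10.99623379  16.17951978  97.7611714   -3.21596823
  71.76303042 -11.37299963] [ 0.69296812 -0.72096725 -0.00118689]
knob (1680, array([ 473.7, -334.8]), array([50.4, 13.9]), 43.5, 0.1054)
box (19242, array([ 473.8, -334.6]), array([119.6, 119.6]), 6.5, 0.0595)
```

View pics/wrist7.png

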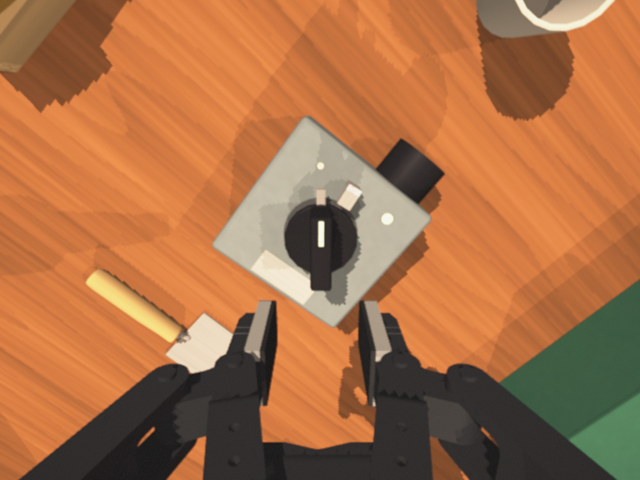

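>>> {"method": "play_rows", "body": {
  "rows": "0 -0.006 -0.03 0 0.4; 0 -0.006 -0.06 0 0.4; 0 -0.006 -0.085 0 0.4; 0 -0.006 -0.098 0 0.4; 0 -0.006 -0.098 0 0.4; 0 -0.006 -0.098 0 0.4; 0 -0.006 -0.098 0 0; 0 -0.006 -0.098 0 0; 0 -0.006 -0.098 0 0; 0 -0.006 -0.098 0 0"
}}

```text
time: 16.72
eef_pos: [0.4738, -0.3331, 0.1649]
tool_rot: [[0.72, 0.694, -0.001], [0.694, -0.72, 0.003], [0.001, -0.003, -1.0]]
force: [-4.5, 5.1, 4.0]
finger_gap: 0.0126
```

>>> {"method": "play_rows", "body": {
  "rows": "0 0 -0.003 0 0; 0 0 -0.006 0 0; 0 0 -0.009 0 0; 0 0 -0.011 0 0; 0 0 -0.011 0 0; 0 0 -0.011 0 0"
}}

```text
time: 17.22
eef_pos: [0.4739, -0.3333, 0.1567]
tool_rot: [[0.72, 0.694, -0.001], [0.694, -0.72, 0.004], [0.002, -0.003, -1.0]]
force: [-9.8, 9.0, 19.7]
finger_gap: 0.0122
```

>>> {"method": "play_rows", "body": {
  "rows": "0 0 0 -5 0; 0 0 0 -10 0; 0 0 0 -15 0; 0 0 0 -20 0; 0 0 0 -25 0; 0 0 0 -30 0; 0 0 0 -35 0; 0 0 0 -40 0"
}}

```text
time: 17.88
eef_pos: [0.4741, -0.3343, 0.1567]
tool_rot: [[0.998, 0.065, 0.0], [0.065, -0.998, 0.002], [0.001, -0.002, -1.0]]
force: [-7.3, 5.6, 17.4]
finger_gap: 0.0125
```

>>> {"method": "play_rows", "body": {
  "rows": "0 0 0 -5 0; 0 0 0 -10 0; 0 0 0 -15 0; 0 0 0 -20 0; 0 0 0 -25 0; 0 0 0 -30 0; 0 0 0 -34 0; 0 0 0 -34 0; 0 0 0 -34 0"
}}

```text
time: 18.63
eef_pos: [0.4737, -0.3351, 0.1567]
tool_rot: [[0.865, -0.501, 0.0], [-0.501, -0.865, 0.001], [-0.0, -0.001, -1.0]]
force: [-9.0, 5.8, 18.6]
finger_gap: 0.0121
```

Turned 74° with no resistance. Now I release, back off and check.

>>> {"method": "play_rows", "body": {
  "rows": "0 0 0.009 0 0; 0 0 0.01 0 0; 0 0 0.01 0 0.3; 0 0 0.01 0 0.35; 0 0 0.01 0 0.35; 0 0 0.05 0 0.35; 0 0 0.09 0 0.4; 0 0 0.11 0 0.4; 0 0 0.11 0 0.4"
}}

```text
time: 19.38
eef_pos: [0.4765, -0.3366, 0.2687]
tool_rot: [[0.865, -0.501, 0.01], [-0.501, -0.866, -0.005], [0.011, -0.001, -1.0]]
force: [0.7, -0.2, -0.4]
finger_gap: 0.0341
```

```bash
python3 - <<'E'
from h import *
print(r.observe()['eef_pos'],r.observe()['joints'],r.observe()['tool_rot'][:,1])
im,w=grab('wrist','wrist8')
print('knob',rect(w,reg(w,.38,.58,-.44,-.24,.099,.115)))
im,w=grab('scene','scene8')
print('scr',rect(w,reg(w,.42,.62,.33,.47,.08,.095)),rect(w,reg(w,.42,.62,.33,.47,.02,.04)))
E
```

```text
[ 0.47651874 -0.33663222  0.26866581] [  8.07564784  11.62828589  28.14020907  97.11344693  -5.83814653
  72.0792377  -82.58695979] [-5.00829304e-01 -8.65545808e-01 -6.79454698e-04]
knob (1544, array([ 473.7, -335.2]), array([13.6, 50. ]), 59.5, 0.1055)
scr (188, array([521.7, 385.8]), array([32.1, 34.6]), 85.4, 0.0877) (298, array([520.6, 385.8]), array([36.4, 75.4]), 86.4, 0.0337)
```

View pics/wrist8.png

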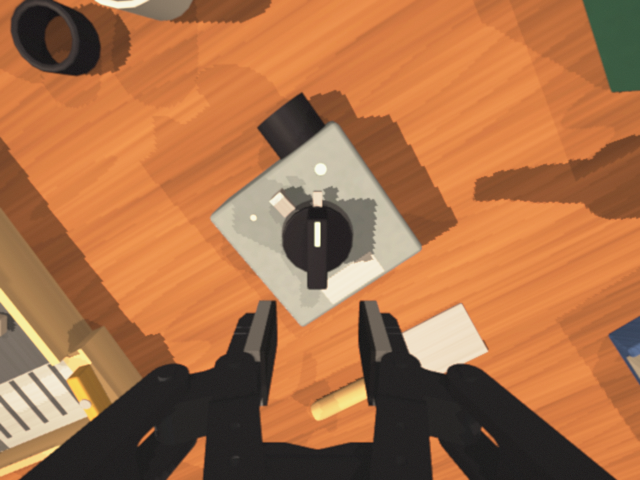

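View pics/scene8.png

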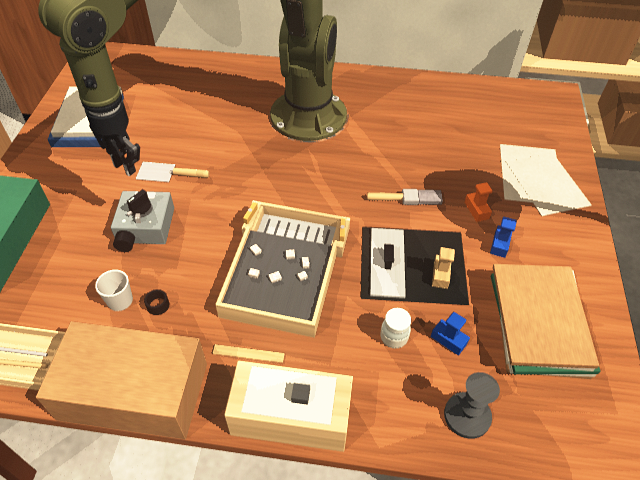

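>>> {"method": "play_rows", "body": {
  "rows": "0 0.03 0 3 0.6; 0 0.07 0 6 0.6; 0 0.11 0 9 0.6; 0.01 0.15 0 12 0.6; 0.015 0.19 0 15 0.6; 0.02 0.23 0 18 0.6; 0.025 0.27 0 21 0.6; 0.03 0.31 0 24 0.6; 0.03 0.35 0 26 0.6; 0.03 0.39 0 26 0.6"
}}

```text
time: 20.32
eef_pos: [0.5032, 0.0573, 0.2607]
tool_rot: [[0.998, -0.069, -0.003], [-0.069, -0.998, -0.0], [-0.003, 0.0, -1.0]]
force: [0.9, -0.8, -0.2]
finger_gap: 0.0514
```

>>> {"method": "play_rows", "body": {
  "rows": "0 0.04 0 0 0.6; 0 0.08 0 0 0.6; 0 0.12 0 0 0.6; 0 0.16 0 0 0.6; 0 0.2 0 0 0.6; 0.005 0.24 0 0 0.6; 0.01 0.28 0 0 0.6; 0.015 0.31 0 0 0.6; 0.015 0.33 0 0 0.6; 0.015 0.33 0 0 0.6"
}}

```text
time: 21.15
eef_pos: [0.5162, 0.391, 0.2594]
tool_rot: [[0.998, -0.063, -0.005], [-0.063, -0.998, 0.001], [-0.005, -0.001, -1.0]]
force: [-0.7, 0.2, 0.2]
finger_gap: 0.0511
```

```bash
python3 - <<'E'
from h import *
print(r.observe()['eef_pos'],r.observe()['joints'],r.observe()['tool_rot'][:,1])
im,w=grab('wrist','wrist9')
print('scr',rect(w,reg(w,.42,.62,.33,.47,.08,.095)),rect(w,reg(w,.42,.62,.33,.47,.02,.04)))
im,w=grab('scene','scene9')
print('scr',rect(w,reg(w,.42,.62,.33,.47,.08,.095)),rect(w,reg(w,.42,.62,.33,.47,.02,.04)))
E
```

```text
[0.51619571 0.39099296 0.25942226] [ -35.32056059   19.56674625   -5.147513     86.72200964    1.54210038
   73.950811   -134.22657834] [-0.0632002  -0.99800029 -0.00107667]
scr (1995, array([493.1, 385.2]), array([31.8, 32.1]), 87.3, 0.0863) (1744, array([508.6, 384.4]), array([35.9, 38.8]), 87.7, 0.0325)
scr (178, array([492.3, 386.5]), array([31.1, 34.8]), 88.6, 0.0878) (293, array([494.4, 386.8]), array([36.7, 71.2]), 85.6, 0.0337)
```

View pics/wrist9.png

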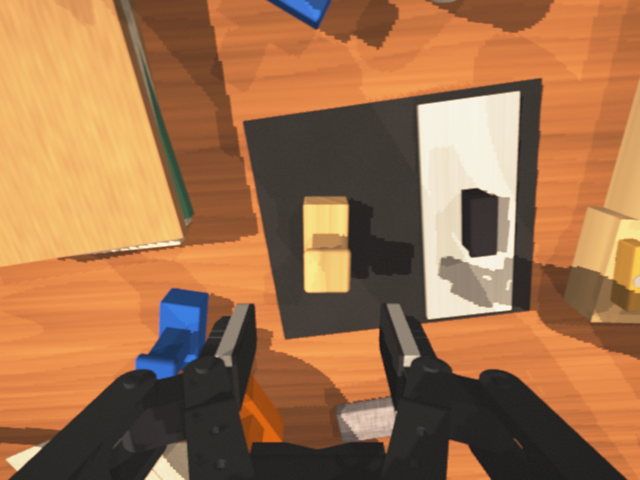

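>>> {"method": "play_rows", "body": {
  "rows": "-0.023 -0.006 0 0 0.6; -0.023 -0.006 -0.03 0 0.6; -0.023 -0.006 -0.07 0 0.6; -0.023 -0.006 -0.11 0 0.6; -0.023 -0.006 -0.135 0 0.6; -0.023 -0.006 -0.146 0 0.6; -0.023 -0.006 -0.146 0 0.6; -0.023 -0.006 -0.146 0 0.6"
}}

```text
time: 21.92
eef_pos: [0.4967, 0.3784, 0.1169]
tool_rot: [[0.997, -0.072, -0.0], [-0.072, -0.997, -0.0], [-0.0, 0.0, -1.0]]
force: [0.1, 1.3, 0.5]
finger_gap: 0.0513
```

>>> {"method": "play_rows", "body": {
  "rows": "0 0 0 0 0; 0 0 0 0 0; 0 0 0 0 0; 0 0 0 0 0; 0 0 0 0 0",
  "grip_force": 80
}}

```text
time: 22.33
eef_pos: [0.4976, 0.3801, 0.1192]
tool_rot: [[0.997, -0.071, 0.004], [-0.071, -0.997, 0.003], [0.004, -0.003, -1.0]]
force: [0.2, -0.2, 6.3]
finger_gap: 0.0305
```

>>> {"method": "play_rows", "body": {
  "rows": "0 0 0 0 0.6; 0 0 0 0 0.6; 0 0 0 0 0.6; 0 0 0.01 0 0.6; 0 0 0.018 0 0.6; 0 0 0.018 0 0.6; 0 0 0.018 0 0.6; 0 0 0.018 0 0.6"
}}

```text
time: 23.0
eef_pos: [0.4962, 0.3793, 0.1347]
tool_rot: [[0.997, -0.071, 0.0], [-0.071, -0.997, 0.0], [0.0, -0.0, -1.0]]
force: [-0.1, -0.6, -0.8]
finger_gap: 0.0513
```

```bash
python3 - <<'E'
from h import *
s=r.observe();print(s['eef_pos'],s['joints'],s['tool_rot'][:,1],s['force'])
im,w=grab('wrist','wrist10')
print('scr',rect(w,reg(w,.42,.62,.33,.47,.08,.095)),rect(w,reg(w,.42,.62,.33,.47,.02,.04)))
im,w=grab('scene','scene10')
print('scr',rect(w,reg(w,.42,.62,.33,.47,.02,.04)))
E
```

```text
[0.49618673 0.37928339 0.13471935] [ -35.61333127   22.90989512   -5.1690013    97.37930889    2.31139936
   59.79600126 -135.59470648] [-7.07230768e-02 -9.97495915e-01 -3.82878961e-04] [-0.0935271  -0.60118408 -0.82935109]
scr (9179, array([493. , 378.1]), array([78.8, 33.6]), 85.6, 0.0864) (5170, array([503.3, 384.6]), array([36. , 49.6]), 86.6, 0.0325)
scr (291, array([491.7, 387.4]), array([36.2, 76.9]), 86.7, 0.0338)
```

View pics/wrist10.png

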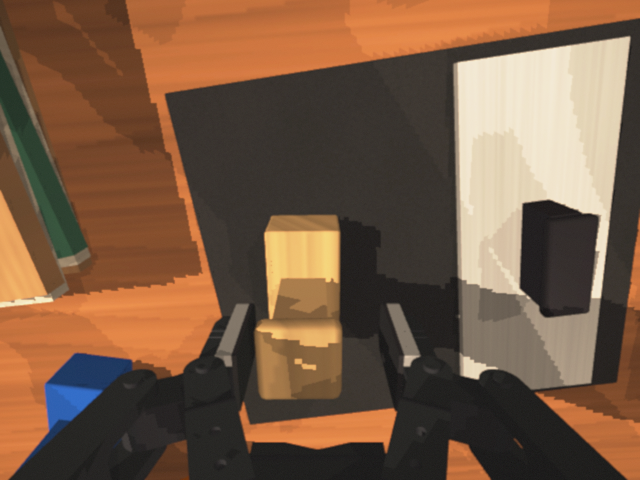

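>>> {"method": "play_rows", "body": {
  "rows": "-0.003 0.006 -0.002 0.7 0.6; -0.003 0.006 -0.002 0.7 0.6; -0.003 0.006 -0.002 0.7 0.6; -0.003 0.006 -0.002 0.7 0; -0.003 0.006 -0.002 0.7 0; -0.003 0.006 -0.002 0.7 0; -0.003 0.006 -0.002 0.7 0",
  "grip_force": 80
}}

```text
time: 23.68
eef_pos: [0.4933, 0.3854, 0.1326]
tool_rot: [[0.998, -0.059, 0.0], [-0.059, -0.998, 0.001], [0.0, -0.001, -1.0]]
force: [0.5, -0.5, -0.4]
finger_gap: 0.0307
```

>>> {"method": "play_rows", "body": {
  "rows": "0 0 0.005 0 0; 0 0 0.015 0 0; 0 0 0.03 0 0; 0 0 0.05 0 0; 0 0 0.07 0 0; 0 0 0.07 0 0; 0 0 0.07 0 0"
}}

```text
time: 24.27
eef_pos: [0.4937, 0.3856, 0.2041]
tool_rot: [[0.998, -0.059, 0.002], [-0.059, -0.998, 0.002], [0.002, -0.002, -1.0]]
force: [-0.8, 0.6, -0.9]
finger_gap: 0.031
```

```bash
python3 - <<'E'
from h import *
s=r.observe();print(s['eef_pos'],s['tool_rot'][:,1],s['force'])
im,w=grab('wrist','wrist11')
im,w=grab('scene','scene11'); a=im[180:320,340:520]
im,w=grab('side','side11'); b=im[120:260,200:380]
cv2.imwrite('pics/c11.png',np.hstack([cv2.resize(a,(400,311),interpolation=2),cv2.resize(b,(400,311),interpolation=2)]))
E
```

```text
[0.49373207 0.38557296 0.20413168] [-0.05865018 -0.99827654 -0.00202646] [-0.84046576  0.59481955 -0.8756122 ]
```

View pics/c11.png

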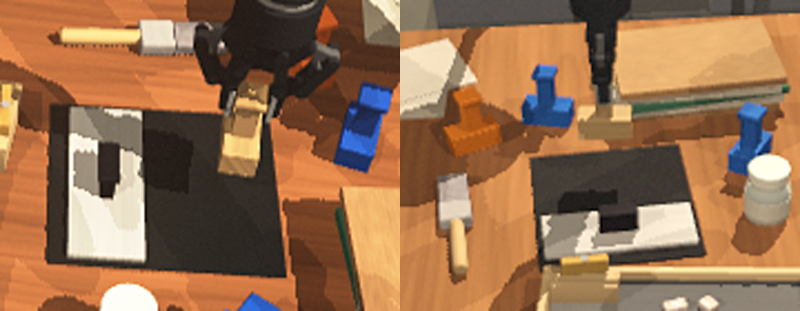

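View pics/wrist11.png

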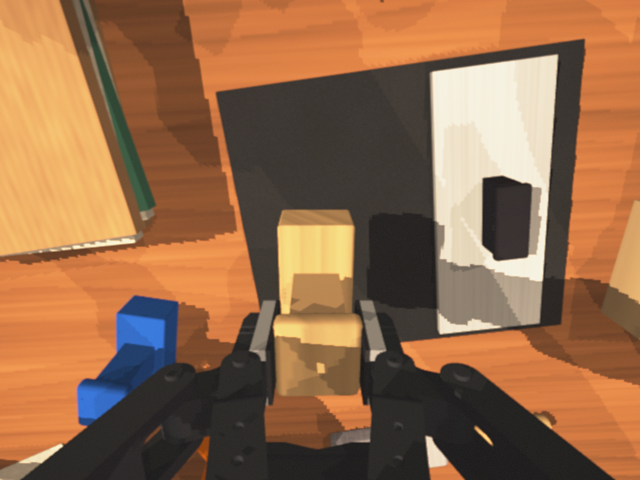

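>>> {"method": "play_rows", "body": {
  "rows": "0 0 0.025 0 0; 0 -0.03 0.03 6 0; 0.01 -0.06 0.03 12 0; 0.02 -0.09 0.03 18 0; 0.035 -0.12 0.03 24 0; 0.05 -0.15 0.03 30 0; 0.07 -0.18 0.03 36 0; 0.09 -0.205 0.03 42 0; 0.11 -0.23 0.03 48 0; 0.13 -0.25 0.03 54 0"
}}

```text
time: 25.25
eef_pos: [0.6234, 0.1322, 0.2309]
tool_rot: [[0.632, 0.775, -0.003], [0.775, -0.632, -0.002], [-0.003, -0.001, -1.0]]
force: [0.3, -0.1, -2.0]
finger_gap: 0.0306
```

>>> {"method": "play_rows", "body": {
  "rows": "0.015 -0.02 0 6 0; 0.03 -0.04 0 12 0; 0.045 -0.055 0 18 0; 0.058 -0.059 0 24 0; 0.058 -0.059 0 30 0; 0.058 -0.059 0 34 0; 0.058 -0.059 0 34 0; 0.058 -0.059 0 34 0"
}}

```text
time: 25.92
eef_pos: [0.6806, 0.0762, 0.2309]
tool_rot: [[0.095, 0.995, -0.003], [0.995, -0.095, -0.0], [-0.001, -0.003, -1.0]]
force: [-0.3, -0.4, -2.0]
finger_gap: 0.0307
```

```bash
python3 - <<'E'
from h import *
s=r.observe();print(s['eef_pos'],s['tool_rot'][:,1],s['force'],s['finger_gap'])
im,w=grab('wrist','wrist12')
im,w=grab('side','side12'); cv2.imwrite('pics/c12.png',cv2.resize(im[140:340,220:460],(720,600)))
E
```

```text
[0.68056347 0.07616906 0.23087381] [ 0.99544309 -0.09532067 -0.00265016] [-0.34976253 -0.43399918 -1.9573662 ] 0.030711618628936763
```

View pics/c12.png

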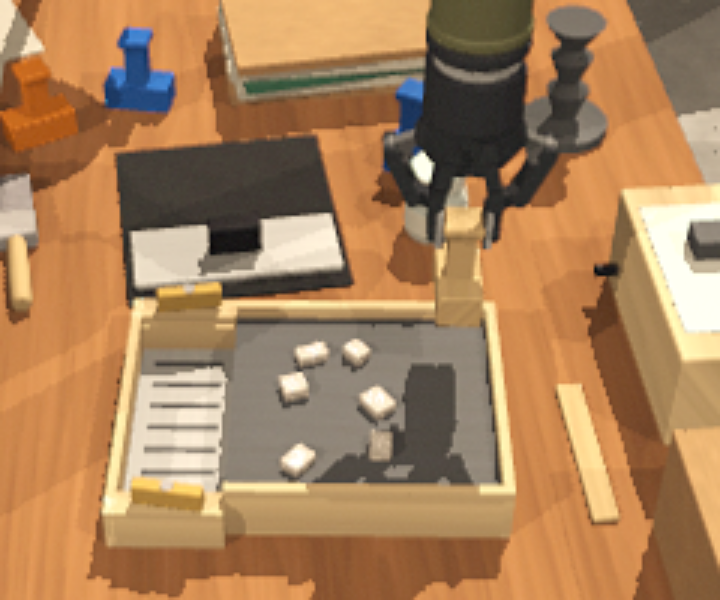

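View pics/wrist12.png

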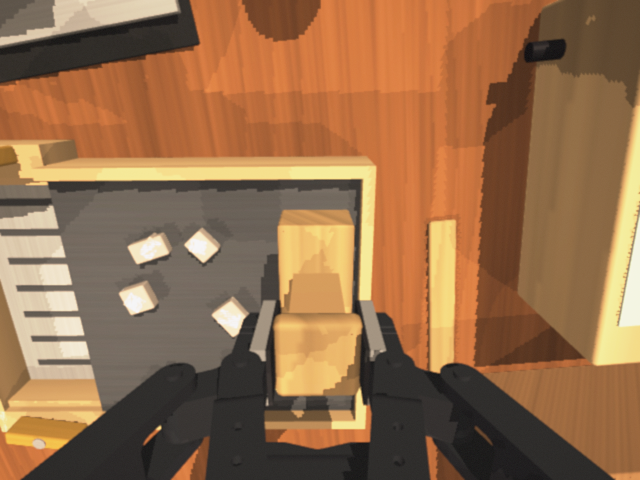

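>>> {"method": "play_rows", "body": {
  "rows": "0 0 -0.025 0 0; 0 0 -0.045 0 0; 0 0 -0.056 0 0; 0 0 -0.06 0 0; 0 0 -0.06 0 0; 0 0 -0.06 0 0"
}}

```text
time: 26.52
eef_pos: [0.6816, 0.0764, 0.1734]
tool_rot: [[0.094, 0.996, 0.001], [0.996, -0.094, -0.0], [0.0, 0.001, -1.0]]
force: [0.1, -0.8, -2.6]
finger_gap: 0.0307
```

>>> {"method": "play_rows", "body": {
  "rows": "0 0 -0.002 0 0; -0.012 0.001 -0.002 0 0; -0.03 0.0027 -0.002 0 0; -0.045 0.004 -0.002 0 0; -0.06 0.0054 -0.002 0 0; -0.075 0.0067 -0.002 0 0; -0.09 0.008 -0.002 0 0; -0.102 0.0091 -0.002 0 0"
}}

```text
time: 27.18
eef_pos: [0.5788, 0.0856, 0.1718]
tool_rot: [[0.093, 0.996, 0.002], [0.996, -0.093, 0.0], [0.0, 0.002, -1.0]]
force: [-0.4, -0.1, -1.5]
finger_gap: 0.0304
```

>>> {"method": "play_rows", "body": {
  "rows": "-0.015 0.0013 0 0 0; -0.03 0.0027 0 0 0; -0.045 0.004 0 0 0; -0.06 0.0054 0 0 0; -0.075 0.0067 0 0 0; -0.086 0.0077 0 0 0; -0.086 0.0077 0 0 0; -0.086 0.0077 0 0 0"
}}

```text
time: 27.85
eef_pos: [0.4936, 0.0932, 0.1714]
tool_rot: [[0.093, 0.996, 0.002], [0.996, -0.093, 0.0], [0.0, 0.002, -1.0]]
force: [0.4, 0.6, -2.5]
finger_gap: 0.031
```

```bash
python3 - <<'E'
from h import *
s=r.observe();print(s['eef_pos'],s['tool_rot'][:,1],s['force'],s['finger_gap'])
im,w=grab('side','side13'); a=im[140:340,220:460]
im,w=grab('scene','scene13'); b=im[170:350,180:380]
cv2.imwrite('pics/c13.png',np.hstack([cv2.resize(a,(400,400)),cv2.resize(b,(400,400))]))
E
```

```text
[0.49364513 0.09319742 0.17138772] [ 0.99566545 -0.09297998  0.0022447 ] [ 0.41149426  0.58740186 -2.51535854] 0.03102047455192425
```

View pics/c13.png

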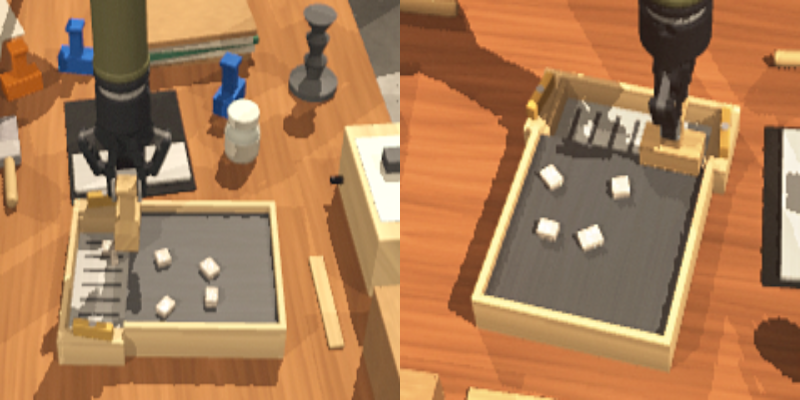

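>>> {"method": "play_rows", "body": {
  "rows": "0 0 0.02 0 0; 0.02 0 0.035 0 0; 0.055 -0.02 0.035 0 0; 0.09 -0.04 0.035 0 0; 0.125 -0.06 0.035 0 0; 0.16 -0.078 0.035 0 0; 0.183 -0.078 0.035 0 0; 0.183 -0.078 0.02 0 0; 0.183 -0.078 0.002 0 0; 0.183 -0.078 0 0 0"
}}

```text
time: 28.78
eef_pos: [0.6764, 0.0145, 0.169]
tool_rot: [[0.094, 0.996, -0.003], [0.996, -0.094, -0.0], [-0.001, -0.003, -1.0]]
force: [-2.3, -0.6, 2.6]
finger_gap: 0.0306
```

>>> {"method": "play_rows", "body": {
  "rows": "0 0 0 0 0; -0.012 0.001 0 0 0; -0.03 0.0027 0 0 0; -0.045 0.004 0 0 0; -0.06 0.0054 0 0 0; -0.075 0.0067 0 0 0; -0.09 0.008 0 0 0; -0.102 0.0091 0 0 0"
}}

```text
time: 29.45
eef_pos: [0.5736, 0.0241, 0.1706]
tool_rot: [[0.093, 0.996, 0.0], [0.996, -0.093, -0.0], [-0.0, 0.0, -1.0]]
force: [0.8, 0.7, -1.9]
finger_gap: 0.0305
```

>>> {"method": "play_rows", "body": {
  "rows": "-0.015 0.0013 0 0 0; -0.03 0.0027 0 0 0; -0.045 0.004 0 0 0; -0.06 0.0054 0 0 0; -0.075 0.0067 0 0 0; -0.088 0.0077 0 0 0; -0.088 0.0077 0 0 0; -0.088 0.0077 0 0 0"
}}

```text
time: 30.12
eef_pos: [0.4865, 0.0318, 0.1709]
tool_rot: [[0.093, 0.996, 0.001], [0.996, -0.093, -0.0], [-0.0, 0.001, -1.0]]
force: [-0.6, -1.3, -1.7]
finger_gap: 0.0304
```

```bash
cat > look.py <<'E'
from h import *
import sys
n=sys.argv[1]
s=r.observe();print(s['eef_pos'],s['tool_rot'][:,1],s['force'],s['finger_gap'])
im,w=grab('side','side'+n); a=im[140:340,220:460]
im,w=grab('scene','scene'+n); b=im[170:350,180:380]
cv2.imwrite('pics/c%s.png'%n,np.hstack([cv2.resize(a,(400,400)),cv2.resize(b,(400,400))]))
E
python3 look.py 14
```

```text
[0.48653076 0.03176326 0.1708999 ] [ 0.99564303 -0.09323645  0.00138768] [-0.6457547  -1.34116013 -1.74462018] 0.03042623817675139
```

View pics/c14.png

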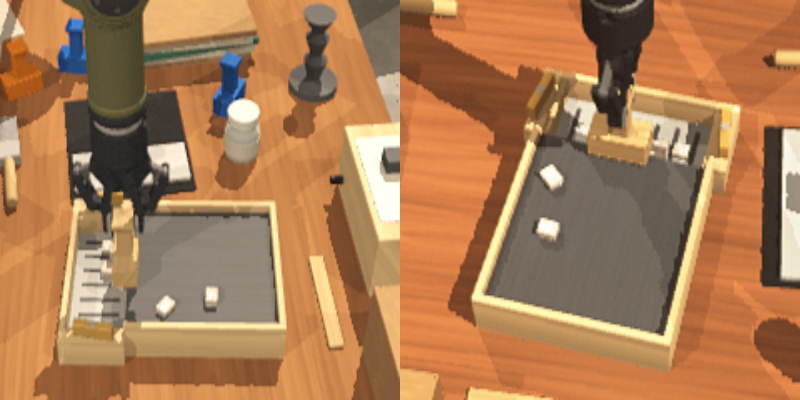

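>>> {"method": "play_rows", "body": {
  "rows": "0 0 0.02 0 0; 0.02 0 0.035 0 0; 0.055 -0.02 0.035 0 0; 0.09 -0.04 0.035 0 0; 0.125 -0.06 0.035 0 0; 0.16 -0.078 0.035 0 0; 0.184 -0.078 0.035 0 0; 0.184 -0.078 0.02 0 0; 0.184 -0.078 0.002 0 0; 0.184 -0.078 0 0 0"
}}

```text
time: 31.05
eef_pos: [0.6755, -0.0421, 0.1743]
tool_rot: [[0.09, 0.996, 0.011], [0.996, -0.09, 0.004], [0.005, 0.011, -1.0]]
force: [1.3, 5.7, 21.1]
finger_gap: 0.0305
```

>>> {"method": "play_rows", "body": {
  "rows": "0 0 0 0 0; -0.012 0.001 0 0 0; -0.03 0.0027 0 0 0; -0.045 0.004 0 0 0; -0.06 0.0054 0 0 0; -0.075 0.0067 0 0 0; -0.09 0.008 0 0 0; -0.102 0.0091 0 0 0"
}}

```text
time: 31.72
eef_pos: [0.5744, -0.0363, 0.1757]
tool_rot: [[0.091, 0.996, 0.018], [0.996, -0.091, -0.0], [0.001, 0.017, -1.0]]
force: [8.6, 2.1, 8.9]
finger_gap: 0.0302
```

>>> {"method": "play_rows", "body": {
  "rows": "-0.015 0.0013 0 0 0; -0.03 0.0027 0 0 0; -0.045 0.004 0 0 0; -0.06 0.0054 0 0 0; -0.075 0.0067 0 0 0; -0.088 0.0077 0 0 0; -0.088 0.0077 0 0 0; -0.088 0.0077 0 0 0"
}}

```text
time: 32.38
eef_pos: [0.4837, -0.0282, 0.1747]
tool_rot: [[0.092, 0.996, 0.009], [0.996, -0.092, 0.001], [0.002, 0.009, -1.0]]
force: [-2.1, 4.4, 15.3]
finger_gap: 0.0308
```

```bash
python3 look.py 15
```

```text
[ 0.4836721  -0.02821828  0.17473876] [ 0.99568499 -0.09240618  0.00851488] [-2.13122419  4.35525611 15.26443867] 0.03076407569308241
```

View pics/c15.png

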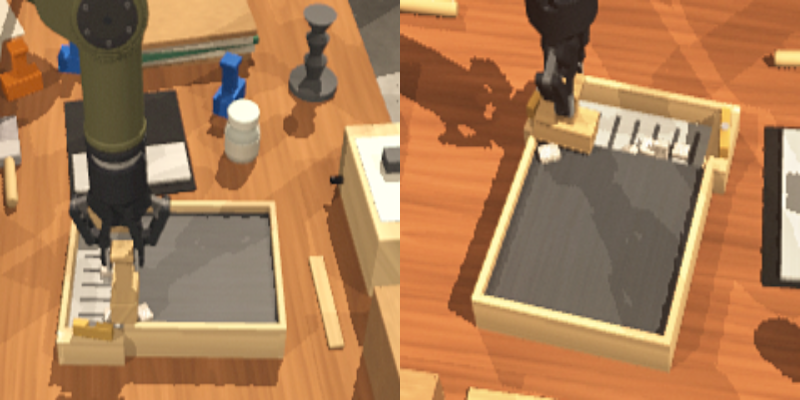

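```bash
python3 - <<'E'
from h import *
a=cv2.imread('pics/side15.png')[220:320,240:360];b=cv2.imread('pics/scene15.png')[200:270,225:315]
cv2.imwrite('pics/c15b.png',np.hstack([cv2.resize(a,(400,400),interpolation=2),cv2.resize(b,(400,400),interpolation=2)]))
E
```

```text
(no output)
```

View pics/c15b.png

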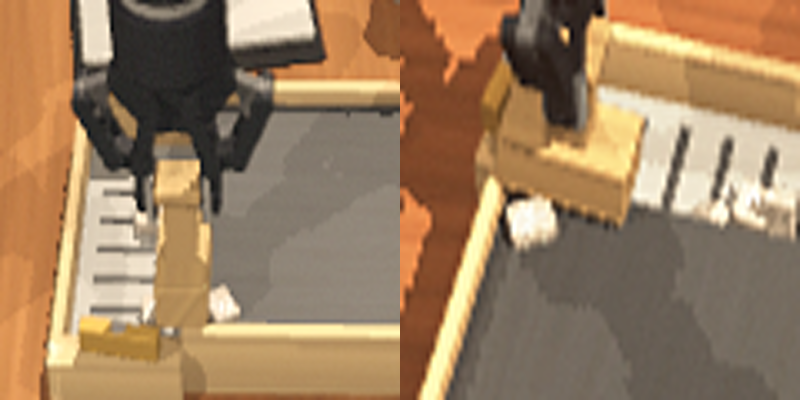

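>>> {"method": "play_rows", "body": {
  "rows": "0 0 0.02 0 0; 0 0 0.05 0 0; 0 0 0.08 0 0; 0 0 0.08 0 0; 0 0 0.08 0 0"
}}

```text
time: 32.9
eef_pos: [0.482, -0.0296, 0.2524]
tool_rot: [[0.094, 0.996, 0.005], [0.996, -0.094, -0.0], [0.0, 0.005, -1.0]]
force: [-0.4, -0.5, -2.5]
finger_gap: 0.0302
```

```bash
python3 - <<'E'
from h import *
s=r.observe();print(s['eef_pos'],s['tool_rot'],s['force'],s['finger_gap'])
im,w=grab('wrist','wrist16')
im,w=grab('side','side16');a=im[200:320,230:370]
im,w=grab('scene','scene16');b=im[180:270,225:325]
cv2.imwrite('pics/c16.png',np.hstack([cv2.resize(a,(400,400),interpolation=2),cv2.resize(b,(400,400),interpolation=2)]))
E
```

```text
[ 0.48204198 -0.02959686  0.25243141] [[ 9.36198714e-02  9.95596639e-01  4.75935323e-03]
 [ 9.95608012e-01 -9.36191473e-02 -3.75176713e-04]
 [ 7.20419161e-05  4.77357420e-03 -9.99988604e-01]] [-0.41565252 -0.46612674 -2.45717942] 0.03019802863836583
```

View pics/c16.png

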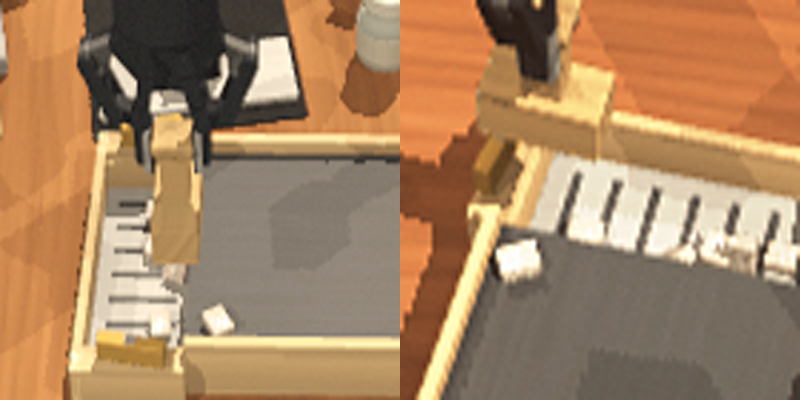

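View pics/wrist16.png

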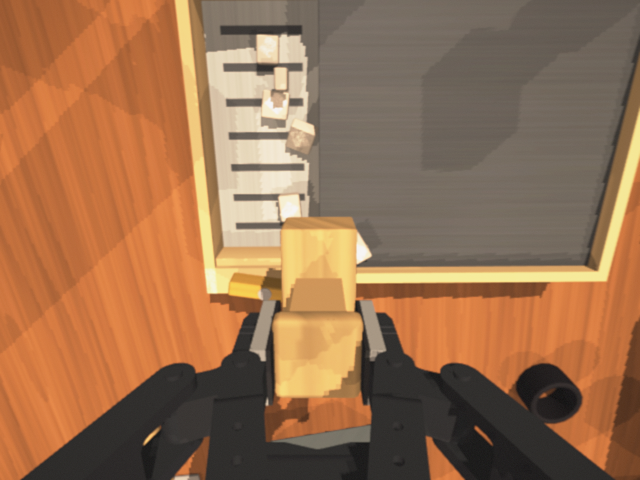

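```bash
python3 - <<'E'
from h import *
for n,im_t in (('wrist11',0),):pass
im,w=load('wrist')
h=w[320:390,290:345]; print('head top z',np.nanmedian(h[...,2]),'tcp .2524, rel',np.nanmedian(h[...,2])-0.2524)
f=w[225:270,295:340]; print('foot top z',np.nanmedian(f[...,2]), np.nanmin(f[...,0]),np.nanmax(f[...,1]))
hh=reg(w,.44,.53,-.08,.03,.19,.215);print('head',rect(w,hh))
ff=reg(w,.44,.53,-.08,.03,.14,.16);print('foot',rect(w,ff))
# remaining chip
im,w=load('scene'); k=reg(w,.45,.53,-.1,-.03,.045,.056)&(im.min(-1)>150); print('chip',rect(w,k))
im,w=load('side'); k=reg(w,.45,.53,-.1,-.03,.045,.056)&(im.min(-1)>150); print('chip',rect(w,k))
E
```

```text
head top z 0.20898267213474986 tcp .2524, rel -0.043417327865250155
foot top z 0.15335946652440904 0.47440217582541006 0.0008941448889735679
head (10224, array([483.9, -30.7]), array([32.5, 58.2]), 85.0, 0.2087)
foot (5048, array([485.5, -20.8]), array([42.1, 36. ]), 84.8, 0.1537)
chip (116, array([505.1, -56.4]), array([39. , 48.7]), 88.5, 0.0511)
chip (112, array([510.8, -54.6]), array([43.5, 44.2]), 78.8, 0.0506)
```

```bash
python3 - <<'E'
from h import *
im,w=load('scene'); print(w[236:243,250:260].reshape(-1,3)[::5].round(4))
O=np.array([.5618,.0254]);u=np.array([.996,-.0889]);v=np.array([.0889,.996])
for P in ([.4888,-.0524],):
    d=np.array(P)-O; print(d@u,d@v)
print(O+.1*u-.056*v, O-.076*u-.056*v,O+.0*u-.056*v)
E
```

```text
[[ 0.5119 -0.0585  0.0552]
 [ 0.506  -0.0483  0.0499]
 [ 0.509  -0.0597  0.0479]
 [    nan     nan     nan]
 [ 0.5123 -0.059   0.0483]
 [ 0.5091 -0.0479  0.0464]
 [ 0.5159 -0.0581  0.0492]
 [ 0.514  -0.0467  0.049 ]
 [ 0.5169 -0.0581  0.0468]
 [ 0.5199 -0.0453  0.0528]
 [ 0.5218 -0.0569  0.0493]
 [ 0.5185 -0.0459  0.0472]
 [ 0.5197 -0.0578  0.0429]
 [ 0.5153 -0.0472  0.0393]]
-0.06579157999999995 -0.0839785
[ 0.6564216 -0.039266 ] [ 0.4811256 -0.0236196] [ 0.5568216 -0.030376 ]
```

>>> {"method": "play_rows", "body": {
  "rows": "0.03 -0.001 0 0 0; 0.06 -0.003 0 0 0; 0.09 -0.0045 0 0 0; 0.1046 -0.0045 0 0 0; 0.1046 -0.0045 -0.03 0 0; 0.1046 -0.0045 -0.06 0 0; 0.1046 -0.0045 -0.075 0 0; 0.1046 -0.0045 -0.08 0 0; 0.1046 -0.0045 -0.08 0 0"
}}

```text
time: 33.8
eef_pos: [0.5829, -0.0345, 0.1688]
tool_rot: [[0.094, 0.996, -0.007], [0.996, -0.094, -0.0], [-0.001, -0.007, -1.0]]
force: [-4.8, 0.5, 5.5]
finger_gap: 0.0306
```

>>> {"method": "play_rows", "body": {
  "rows": "0 0 0.001 0 0; -0.012 0.001 0.001 0 0; -0.025 0.0022 0.001 0 0; -0.038 0.0034 0.001 0 0; -0.05 0.0045 0.001 0 0; -0.062 0.0055 0.001 0 0; -0.075 0.0067 0.001 0 0; -0.09 0.008 0.001 0 0; -0.106 0.0095 0.001 0 0; -0.106 0.0095 0.001 0 0"
}}

```text
time: 34.63
eef_pos: [0.4755, -0.0241, 0.1698]
tool_rot: [[0.093, 0.996, -0.005], [0.996, -0.093, -0.0], [-0.001, -0.005, -1.0]]
force: [-0.8, 0.3, -1.6]
finger_gap: 0.0306
```

>>> {"method": "play_rows", "body": {
  "rows": "0 0 0 0 0; 0 0 0.02 0 0; 0.02 0.01 0.05 0 0; 0.05 0.03 0.08 0 0; 0.05 0.07 0.08 0 0; 0.05 0.1 0.08 0 0;0.05 0.1 0.08 0 0"
}}

```text
time: 35.22
eef_pos: [0.5296, 0.0846, 0.2519]
tool_rot: [[0.083, 0.997, 0.001], [0.997, -0.083, 0.006], [0.006, 0.001, -1.0]]
force: [-0.1, 0.9, -2.8]
finger_gap: 0.0309
```

```bash
python3 look.py 17; python3 -c "
from h import *
grab('wrist','wrist17')"
```

```text
[0.52957049 0.08457906 0.25190293] [ 9.96539788e-01 -8.31112403e-02  9.86306750e-04] [-0.12844421  0.85696265 -2.8135531 ] 0.030892889709149666
```

View pics/c17.png

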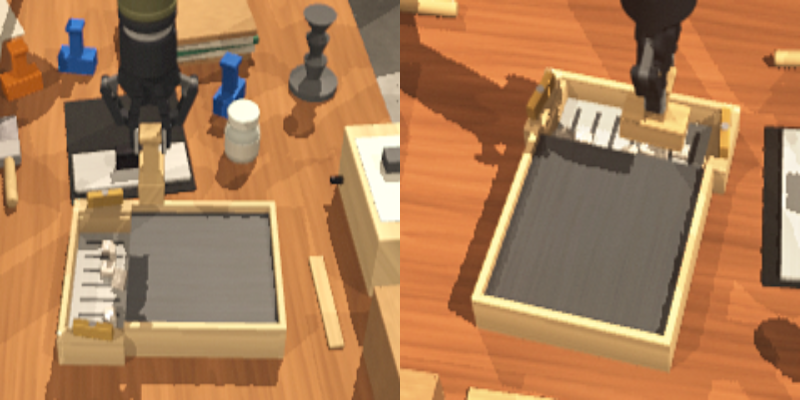

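View pics/wrist17.png

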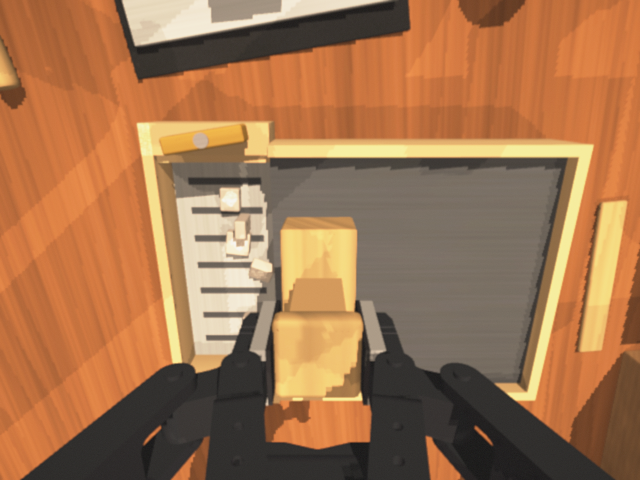

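>>> {"method": "play_rows", "body": {
  "rows": "0 0.03 0 -6 0; 0 0.06 0 -12 0; -0.005 0.09 0 -18 0; -0.01 0.12 0 -24 0; -0.015 0.15 0 -30 0; -0.02 0.18 0 -36 0; -0.025 0.21 0 -42 0; -0.03 0.24 0 -48 0; -0.0325 0.27 0 -54 0; -0.0325 0.29 0 -60 0"
}}

```text
time: 36.2
eef_pos: [0.4961, 0.3674, 0.2508]
tool_rot: [[0.911, 0.412, -0.001], [0.412, -0.911, 0.001], [-0.0, -0.001, -1.0]]
force: [0.2, 0.8, -1.5]
finger_gap: 0.0306
```

>>> {"method": "play_rows", "body": {
  "rows": "0 0.005 0 -6 0; 0 0.01 0 -12 0; 0 0.01 0 -18 0; 0 0.01 0 -24 0; 0 0.01 0 -28 0; 0 0.01 0 -28 0; 0 0.01 0 -28 0"
}}

```text
time: 36.78
eef_pos: [0.4973, 0.3742, 0.2509]
tool_rot: [[0.998, -0.059, -0.0], [-0.059, -0.998, -0.001], [-0.0, 0.001, -1.0]]
force: [-0.2, -0.1, -2.2]
finger_gap: 0.0306
```

```bash
python3 look.py 18; python3 -c "
from h import *
grab('wrist','wrist18')"
```

```text
[0.49730519 0.37420959 0.2508594 ] [-5.87461969e-02 -9.98272486e-01  9.63727781e-04] [-0.19890409 -0.08057899 -2.17902401] 0.030637654106983044
```

View pics/wrist18.png

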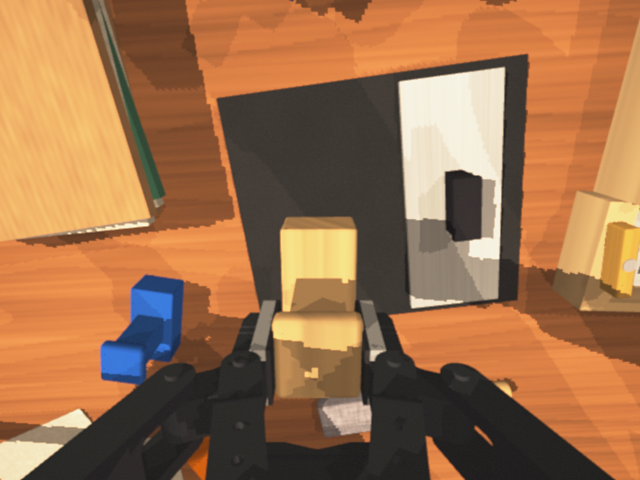

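View pics/c18.png

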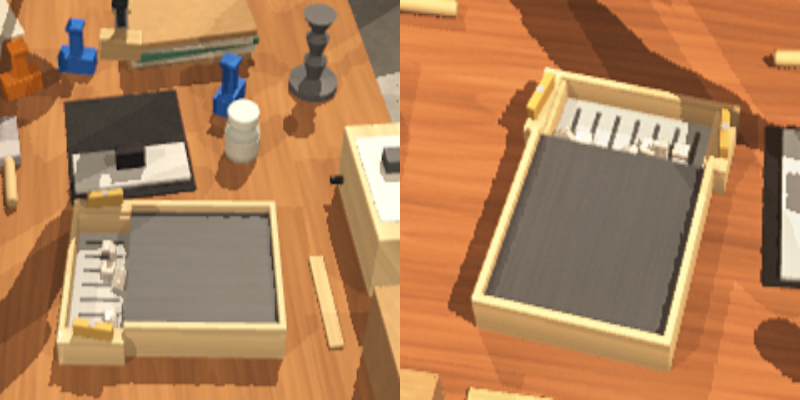

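>>> {"method": "play_rows", "body": {
  "rows": "0.004 0.008 -0.03 0 0; 0.004 0.008 -0.07 0 0; 0.004 0.008 -0.1 0 0; 0.004 0.008 -0.112 0 0; 0.004 0.008 -0.116 0 0; 0.004 0.008 -0.118 0 0; 0.004 0.008 -0.118 0 0; 0.004 0.008 -0.118 0 0"
}}

```text
time: 37.6
eef_pos: [0.5014, 0.3845, 0.1358]
tool_rot: [[0.998, -0.059, 0.003], [-0.059, -0.998, 0.003], [0.003, -0.003, -1.0]]
force: [-0.2, -0.5, -1.7]
finger_gap: 0.0308
```

>>> {"method": "play_rows", "body": {
  "rows": "0 0 -0.002 0 0; 0 0 -0.003 0 0; 0 0 -0.004 0 0; 0 0 -0.004 0 0; 0 0 -0.004 0 0"
}}

```text
time: 38.02
eef_pos: [0.5008, 0.3843, 0.1319]
tool_rot: [[0.998, -0.058, 0.002], [-0.058, -0.998, 0.002], [0.002, -0.002, -1.0]]
force: [-2.2, -1.6, 6.9]
finger_gap: 0.0305
```

In contact with the mat at 7 N, so I release.

>>> {"method": "play_rows", "body": {
  "rows": "0 0 0.0005 0 0; 0 0 0.0005 0 0.4; 0 0 0.0005 0 0.6; 0 0 0.0005 0 0.6; 0 0 0.0005 0 0.6; 0 0 0.0005 0 0.6; 0 0 0.03 0 0.6; 0 0 0.07 0 0.6; 0 0 0.11 0 0.6; 0 0 0.13 0 0.6"
}}

```text
time: 38.85
eef_pos: [0.5014, 0.3847, 0.2648]
tool_rot: [[0.998, -0.059, 0.005], [-0.059, -0.998, 0.004], [0.005, -0.005, -1.0]]
force: [0.4, 0.4, 0.3]
finger_gap: 0.0516
```

```bash
python3 - <<'E'
from h import *
s=r.observe();print(s['eef_pos'],s['joints'])
im,w=grab('wrist','wrist19')
print('scr',rect(w,reg(w,.42,.62,.33,.47,.08,.095)),rect(w,reg(w,.42,.62,.33,.47,.02,.04)))
im,w=grab('scene','scene19');print('foot',rect(w,reg(w,.42,.62,.33,.47,.02,.04)));print('head',rect(w,reg(w,.42,.62,.33,.47,.08,.095)))
cv2.imwrite('pics/c19.png',cv2.resize(im[190:260,225:355],(800,430),interpolation=2))
E
```

```text
[0.50140387 0.38473023 0.2648086 ] [ -30.76275347   17.56513102  -11.25806819   88.93333688    3.53025202
   73.47077314 -135.84709157]
scr (2031, array([497.1, 382.8]), array([32. , 32.1]), 87.1, 0.0864) (1659, array([515. , 381.9]), array([36. , 33.7]), 87.2, 0.0325)
foot (294, array([496.2, 384.6]), array([36.8, 73.3]), 86.9, 0.0332)
head (184, array([495.5, 384. ]), array([31.1, 35.8]), 88.9, 0.0876)
```

View pics/wrist19.png

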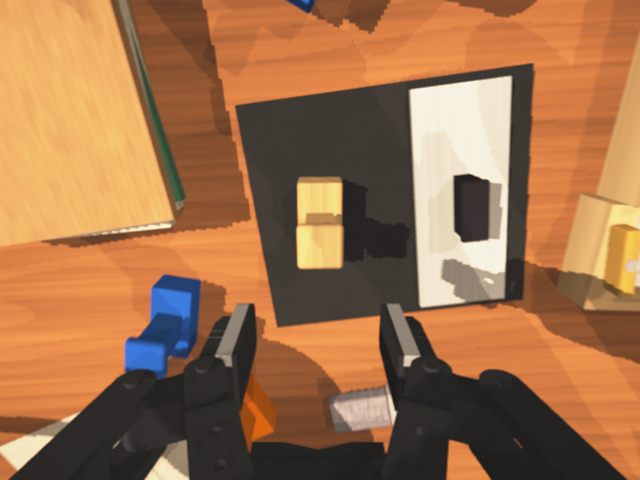

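View pics/c19.png

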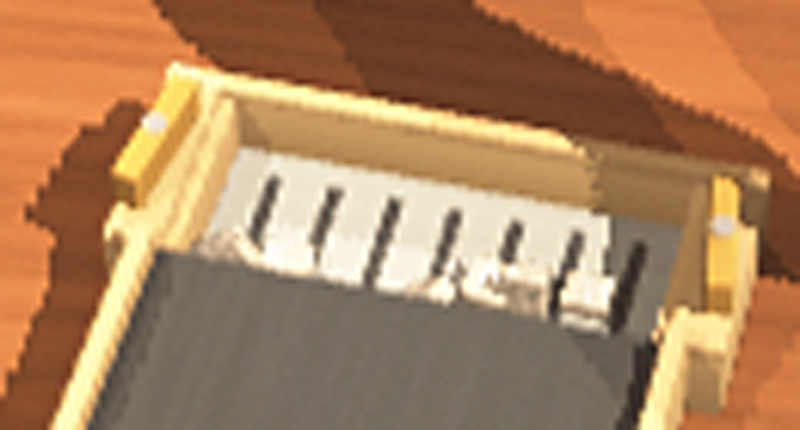

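>>> {"method": "play_rows", "body": {
  "rows": "0 -0.04 0 0 0.4; 0 -0.08 0 0 0.4; 0 -0.12 0 0 0.4; 0 -0.16 0 0 0.4; 0 -0.2 0 0 0.4; 0 -0.24 0 0 0.4; -0.01 -0.28 0 0 0.4; -0.02 -0.31 0 0 0.4; -0.03 -0.35 0 0 0.4; -0.03 -0.35 0 0 0.4"
}}

```text
time: 39.78
eef_pos: [0.4682, 0.0251, 0.2583]
tool_rot: [[0.998, -0.069, -0.003], [-0.069, -0.998, -0.004], [-0.003, 0.004, -1.0]]
force: [0.9, -1.4, -0.3]
finger_gap: 0.0345
```

```bash
python3 - <<'E'
from h import *
s=r.observe();print(s['eef_pos'],s['joints'])
im,w=grab('wrist','wrist20')
E
```

```text
[0.46818212 0.02514478 0.2583052 ] [  -8.75728807   -1.86575219    2.27433293  111.38017265    0.28275992
   70.68259337 -100.54854311]
```

View pics/wrist20.png

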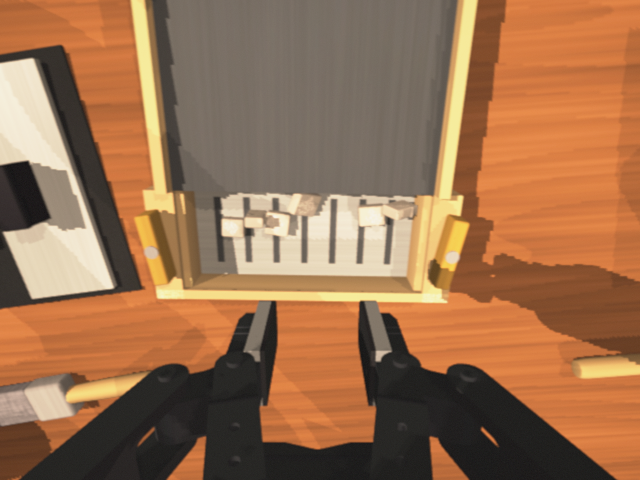

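Six chips lie in the gutter, at (232,227), (255,218), (278,224), (305,204), (372,215) and (400,210), and the plate is clear. The scraper stands upright, so the knob is next.

>>> {"method": "play_rows", "body": {
  "rows": "0 -0.04 0 0 0.4; 0 -0.08 0 -3 0.4; 0 -0.12 0 -6 0.4; 0 -0.16 0 -10 0.4; 0 -0.2 0 -14 0.4; 0 -0.24 0 -18 0.4; 0 -0.28 0 -22 0.4; 0.003 -0.32 0 -26.5 0.4; 0.006 -0.36 0 -26.5 0.4; 0.006 -0.36 0 -26.5 0.4"
}}

```text
time: 40.67
eef_pos: [0.4745, -0.3342, 0.2584]
tool_rot: [[0.863, -0.506, -0.002], [-0.506, -0.863, -0.006], [0.001, 0.006, -1.0]]
force: [-1.0, 0.2, 0.6]
finger_gap: 0.0343
```

>>> {"method": "play_rows", "body": {
  "rows": "0 0 0 0 0.4; 0 0 0 0 0.4"
}}

```text
time: 40.83
eef_pos: [0.4767, -0.325, 0.2582]
tool_rot: [[0.868, -0.497, -0.002], [-0.497, -0.868, 0.002], [-0.002, -0.001, -1.0]]
force: [0.1, 1.3, -0.6]
finger_gap: 0.034
```

```bash
python3 - <<'E'
from h import *
s=r.observe();print(s['eef_pos'],s['joints'],s['tool_rot'][:,1])
im,w=grab('wrist','wrist21')
print('knob',rect(w,reg(w,.38,.58,-.44,-.24,.099,.115)))
E
```

```text
[ 0.47673646 -0.32501727  0.25821775] [ 12.12626386  11.37499887  22.23876583  98.06999014  -4.54055801
  71.57430186 -84.36920798] [-4.96779597e-01 -8.67876503e-01 -6.37896290e-04]
knob (1718, array([ 474. , -335.2]), array([14. , 49.6]), 59.7, 0.1054)
```

>>> {"method": "play_rows", "body": {
  "rows": "-0.0027 -0.01 0 -0.5 0.4; -0.0027 -0.01 -0.03 -0.5 0.4; -0.0027 -0.01 -0.05 -0.5 0.4; -0.0027 -0.01 -0.06 -0.5 0.4; -0.0027 -0.01 -0.06 -0.5 0.4; -0.0027 -0.01 -0.06 -0.5 0.4; -0.0027 -0.01 -0.06 -0.5 0.4"
}}

```text
time: 41.47
eef_pos: [0.4743, -0.3366, 0.2009]
tool_rot: [[0.863, -0.505, 0.002], [-0.505, -0.863, -0.001], [0.002, -0.0, -1.0]]
force: [0.3, 0.6, 0.8]
finger_gap: 0.0342
```

>>> {"method": "play_rows", "body": {
  "rows": "0 0.001 -0.02 0 0.4; 0 0.001 -0.035 0 0.4; 0 0.001 -0.037 0 0.4; 0 0.001 -0.037 0 0.4; 0 0.001 -0.037 0 0; 0 0.001 -0.037 0 0; 0 0.001 -0.037 0 0; 0 0.001 -0.037 0 0",
  "grip_force": 60
}}

```text
time: 42.13
eef_pos: [0.4746, -0.3355, 0.164]
tool_rot: [[0.863, -0.505, 0.003], [-0.505, -0.863, -0.001], [0.002, -0.001, -1.0]]
force: [0.7, 0.8, 3.7]
finger_gap: 0.0121
```

>>> {"method": "play_rows", "body": {
  "rows": "0 0 -0.003 0 0; 0 0 -0.006 0 0; 0 0 -0.009 0 0; 0 0 -0.011 0 0; 0 0 -0.011 0 0; 0 0 -0.011 0 0"
}}

```text
time: 42.63
eef_pos: [0.4748, -0.3357, 0.1552]
tool_rot: [[0.863, -0.505, 0.003], [-0.505, -0.863, 0.0], [0.003, -0.002, -1.0]]
force: [-4.1, 5.0, 23.2]
finger_gap: 0.012
```

>>> {"method": "play_rows", "body": {
  "rows": "0 0 0 5 0; 0 0 0 10 0; 0 0 0 15 0; 0 0 0 20 0; 0 0 0 25 0; 0 0 0 30 0; 0 0 0 35 0"
}}

```text
time: 43.22
eef_pos: [0.4753, -0.334, 0.1552]
tool_rot: [[0.996, 0.086, 0.003], [0.086, -0.996, 0.002], [0.004, -0.002, -1.0]]
force: [-4.1, 8.6, 22.8]
finger_gap: 0.0122
```

>>> {"method": "play_rows", "body": {
  "rows": "0 0 0 5 0; 0 0 0 10 0; 0 0 0 15 0; 0 0 0 20 0; 0 0 0 25 0; 0 0 0 30 0; 0 0 0 35 0; 0 0 0 35 0; 0 0 0 35 0"
}}

```text
time: 43.97
eef_pos: [0.4749, -0.3324, 0.1551]
tool_rot: [[0.769, 0.64, 0.001], [0.64, -0.769, 0.005], [0.004, -0.003, -1.0]]
force: [-5.7, 12.3, 25.0]
finger_gap: 0.0124
```

>>> {"method": "play_rows", "body": {
  "rows": "0 0 0.009 0 0; 0 0 0.01 0 0; 0 0 0.01 0 0.3; 0 0 0.01 0 0.35; 0 0 0.01 0 0.35; 0 0 0.05 0 0.35; 0 0 0.09 0 0.4; 0 0 0.12 0 0.4; 0 0 0.12 0 0.4; 0 0 0.12 0 0.4"
}}

```text
time: 44.8
eef_pos: [0.474, -0.3367, 0.2734]
tool_rot: [[0.771, 0.637, 0.003], [0.637, -0.771, -0.003], [0.001, 0.004, -1.0]]
force: [0.2, -0.0, -1.1]
finger_gap: 0.0344
```

```bash
python3 - <<'E'
from h import *
s=r.observe();print(s['eef_pos'],s['joints'],s['tool_rot'][:,1])
im,w=grab('wrist','wrist22')
print('knob',rect(w,reg(w,.38,.58,-.44,-.24,.099,.115)))
im,w=grab('scene','scene22');print('foot',rect(w,reg(w,.42,.62,.33,.47,.02,.04)));print('head',rect(w,reg(w,.42,.62,.33,.47,.08,.095)))
E
```

```text
[ 0.47397525 -0.33666927  0.27336384] [ 21.9330593   10.80223161  12.29195538  96.30531806  -2.3629297
  72.90962325 -15.71154103] [ 0.63727604 -0.77062455  0.00412945]
knob (1537, array([ 473.9, -334.5]), array([49.4, 13.8]), 39.7, 0.1054)
foot (297, array([497.3, 384.7]), array([36.4, 76. ]), 87.2, 0.0336)
head (185, array([495.4, 384.2]), array([30.6, 35.8]), 89.0, 0.0878)
```

View pics/wrist22.png

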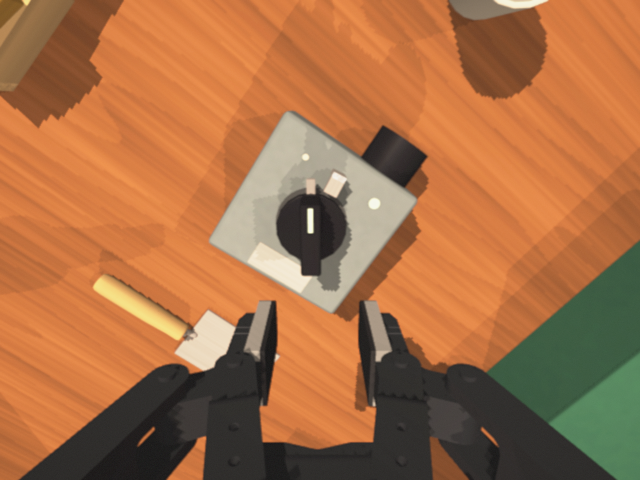

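View pics/scene22.png

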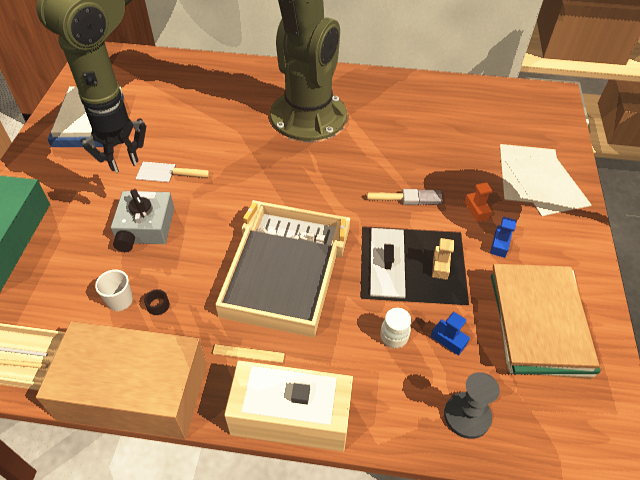

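```bash
python3 -c "
from h import *
print(r.close_job())"
```

```text
the job is handed in; nothing more can be done
None
```

The job is done in the order asked and handed in at about 45 s of robot time.

1. **Turn buttons:** both are turned to about 81°, against the 75° or so needed.
2. **Cover:** it lies flat, handle up, on the free half of the mat; I measured its top 8.6 mm above the table.
3. **Extraction on:** I pushed the knob fully in and turned it 74° clockwise. It lined up with the "on" mark. I had no joint reading, so on and off were judged from the pictures.
4. **Sweeping:** three strokes of the scraper, plus one repeat, put all six chips in the gutter. The last wrist picture showed six chips there and the plate clear.
5. **Scraper:** it stands upright on the mat beside the cover. Its head and foot sat at the right heights when I checked again at the end.
6. **Extraction off:** I pushed the knob in and turned it back 70°, to within 4° of where it started. It had sprung back out, with the tooth on the "off" side of the bridge.

**What went wrong along the way:**
- The scraper was knocked about 28 mm along the mat before I picked it up, so I measured its position again.
- My first grip closed on its head too low, so I gripped it again higher.
- On the third stroke the foot apparently came down on the right lip, pressing with about 21 N. One chip was left behind, and the repeat stroke cleared it.

The final pictures show the other things on the bench in place.

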